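# Change the rest plate on the drill grinder with the tongs

## Robot

A 6-joint arm with a two-finger parallel gripper is mounted at the origin on the work surface. World frame = base frame: x ahead of the robot, y to its left, z up, the work surface at z = 0. Lengths are in m, angles in degrees, forces in N, time in s.
With the tool pointing down it reaches from about 0.4 to 0.825 m from the base axis. Payload 7 kg.
Tool frame: the origin (TCP) lies midway between the tips of the shut fingers; the grasp point (between the pads) lies 19 mm behind it; x points along the fingers, z is the direction in which the jaws open and shut, and the axes are right-handed (so a half turn about x gives the same grasp; the last joint's range is limited). The gripper opens to 88 mm and grips with 3 to 60 N. Pads are 19 mm wide; open, the fingers measure 130 mm over their backs; the gripper's body (78 mm by 193 mm) begins 47 mm behind the grasp point.
Start: joints at [-53.795, 20.546, 0.682, 0, -70.136, -16.507], TCP at [0.227, -0.635, 0.227] pointing down, gripper open.
Joint ranges: [-176.03, 176.03], [-82.01, 121.73], [-58.28, 71.71], [-173.87, 95.51], [-174.79, -0.11], [-173.66, 173.66]. Speed limits (degrees/s): [136.94, 136.94, 172.46, 180, 180, 180].

## Interface

Orientations are given as [roll, pitch, yaw] about the fixed x, y, z axes, in that order (R = Rz(yaw) Ry(pitch) Rx(roll)).
In Python, from plant import get_state, capture, close_job gives the robot as it stands.
- The arm moves only by the tool play_rows, never from a script. Its argument "series" is one flat list of numbers, 4 for each row, row after row: the shift along the tool's x, y, z in m, then the turn about the tool's x in rad. In form: [tx, ty, tz, spin, tx, ty, tz, spin, ...]. A call has exactly 5 rows; each row shifts and turns the commanded pose from where the row before left it, along the tool's axes as they then stand; what a row does not reach is not made up. A row lasts 1/12 s, in which the tool goes at most 41.7 mm and 7.16 degrees, less where a joint would pass 70% of its speed; a pose out of reach is approached as far as the arm can. A call is refused whole if a number of a shift passes 0.0417 or a number of a turn 0.125, either way. A call with a gripper value outside its range is refused whole. "jaw" is the opening in per cent of the stroke, from 0 (shut) to 100 (fully open), set as the call begins (left out, the last holds). The fingers move at their own pace and stop on an object; "squeeze" is the grip in N (left out, the last holds). Time passes only in rows, so rows that do not move let the fingers close, or fill a call up. It gives the time, the measured TCP pose, the force and the opening at its end, in the units of the state.
- get_state(): the state, without advancing time (a new reading comes with each control period).
- capture(name): name is "scene" or "top"; returns a dict with "img" (384x512x3 uint8, blue, green, red), "K" (3x3 intrinsics, pixels), "k1" (the pictures are not rectified: a ray, as slopes to the right and down, at radius r is drawn at 1 + k1 r^2 times it, then the intrinsics apply), "world_from_camera" (4x4, takes a point from camera to world coordinates). Camera axes: x right, y down, z forward; pixel columns grow to the right and rows downward; lengths in m; the calibration is good to about 2 mm. A picture is of the moment at which its call begins. There is no depth.
- close_job(): hands the job in, once; it reports no verdict.
The state is a dict: "time_s": time; "joints": joint angles; "qd": joint speeds; "joint_torque": joint torques, N m; "tcp_pos": TCP position; "eef_rot": TCP orientation; "contact_force": force on the tool from outside, world axes, zero at the start; "moment": the same for the moment, N m; "gripper_width": finger opening in m.
Only numpy, scipy, OpenCV 4.12 (cv2) and the standard library are available. Lean on these libraries where they do the work, as an engineer would, in place of code of your own. Each camera call takes 0.05 s, during which the arm holds its last target.

## Task

Using the tongs from their stand, and never touching the plates with the gripper's own fingers, take the rest plate off the two pins on the drill grinder's sloping apron and lay it flat in the empty pan; then hang the other plate of the same size, with both holes on the two pins at once, lying flush on the apron. Set the plates down rather than drop them, put the tongs back upright in their stand, and leave the small plate and everything else on the bench where it is.

Things in the scene. Friction and masses are not known exactly. Their poses are not given: they have to be found in the camera images.
- tongs: Spring tongs, 138 mm tall, 110 g, upright in their stand, tips down. Two parallel legs face each other along y and slide straight together, staying parallel, when squeezed. Origin: midway between the lower ends of the relaxed tips; z up the legs. It is fixed to the -y leg: when the +y leg has closed by s, the middle lies at y = -s/2.
- tongs_grip (a point): Where to hold the tongs: midway between two flat black grip plates, 26 mm wide (x), 46 mm tall (z = 92 to 138 mm of the tongs), 52 mm over their outsides when relaxed. Squeezing them 1 mm closes the tips 1 mm; a spring opens them again: 6 N relaxed, 8.4 N with the tips shut.
- tongs_tips (a point): Midway between the relaxed tips, at their lower ends, 115 mm below tongs_grip. Up to z = 62 mm the tips are 10 mm wide (x), 6 mm thick, flat inside, 24 mm apart when relaxed (36 mm over their outsides). Above that the legs draw apart to the grip plates.
- jaw (a joint): How far the tongs are squeezed, in m: 0 relaxed (tips 24 mm apart), 0.024 tips shut.
- stand: Fixed grey box standing open-topped on the bench, 26 (x) x 54 (y) x 60 mm tall, walls and floor 4 mm, inner mouth 18 x 46 mm. Origin: centre of its underside. The tongs stand in it on its floor (z = 4 mm) with their x and y along its own.
- apron: Sloping aluminium apron on the drill grinder's low front, 300 x 120 mm, tilted 35 degrees from level; it looks to -y, give or take the grinder's yaw; fixed. Origin: on its surface midway between the two pins; x level, along the pins; y up the slope; z out of the surface. The deck, 104 mm high, begins 60 mm up the slope; a sight tube over the deck has its underside 0.20 m above the bench.
- pin_1 (a point): Tip of one pin: steel, 6 mm diameter, tapering to 2.4 mm in its last 3 mm; it stands 14 mm out of the apron, square to it, at x = -15 mm of the apron.
- pin_2 (a point): Tip of the other, equal pin, at x = +15 mm of the apron.
- plate_old: Steel rest plate that hangs on the apron's two pins at the start, 52 x 22 x 5 mm, two through holes of 10 mm at x = -15 and +15 mm, with a grip lug 12 (x) x 10 (y) mm on top between them, from z = 5 to 19 mm. 55 g or so. Origin: centre of the underside; x along the length, z up through the lug.
- plate_new: Steel rest plate, the same size and shape as plate_old, that lies flat, lug up, in one of the pans: the one to hang. 55 g or so. Origin: centre of the underside; x along the length, z up through the lug.
- plate_small: Smaller steel plate, 42 x 22 x 5 mm, holes 22 mm apart, lug only 7 mm long: does not fit the pins. It lies in another pan and stays there.
- pan_a: Fixed dark steel pan, open on top, 104 x 84 x 35 mm outside (long side along its x), walls and floor 3 mm. Origin: centre of its underside, so the inner floor lies at z = 3 mm; z up. The larger loose plate (plate_new) lies in it.
- pan_b: Fixed dark steel pan, open on top, 104 x 84 x 35 mm outside (long side along its x), walls and floor 3 mm. Origin: centre of its underside, so the inner floor lies at z = 3 mm; z up. The small plate lies in it.
- pan_c: Fixed dark steel pan, open on top, 104 x 84 x 35 mm outside (long side along its x), walls and floor 3 mm. Origin: centre of its underside, so the inner floor lies at z = 3 mm; z up. Empty: the old plate goes here. (The pans look alike and change places between runs.)
- oil: Grey plastic oil bottle, 60 mm diameter, 150 mm tall; bystander. Origin under its centre.
- collet: Steel collet, 38 mm diameter, 36 mm tall; bystander. Origin under its centre.
- nut: Dark steel clamping nut, 40 mm diameter, 24 mm tall; bystander. Origin under its centre.
- brush: Bench brush lying on the bench, under 40 mm high; bystander.
- tin: Aluminium tin, 70 mm diameter, 70 mm tall; bystander. Origin under its centre.
- wrench: Wrench lying on the bench, under 30 mm high; bystander.
- stone: Grey dressing stone, 80 x 22 x 13 mm, lying on the bench; bystander.
Mind the look-alikes: they are no part of the job. What is shaped like the tongs but blue is not meant. What is shaped like the plate_old but pink is not meant.

How it is judged (in metres and radians):
On the way, in this order (a step that is already met when the one before it is completed fails the run):
1. the old plate lies flat in the empty pan, released by the tongs (x of plate_old in the frame of pan_c between -0.045 and 0.045 m and y of plate_old in the frame of pan_c between -0.035 and 0.035 m and z of plate_old in the frame of pan_c between 0 and 0.006 m and angle between plate_old's own z axis and vertical below 0.12 rad and contact force between tongs and plate_old below 0.1 N and linear speed of plate_old below 0.03 m/s), for 0.2 s.
2. the new plate hangs on both pins, flush with the apron, released by the tongs (x of plate_new in the frame of apron between -0.004 and 0.004 m and y of plate_new in the frame of apron between -0.004 and 0.004 m and z of plate_new in the frame of apron between -0.0015 and 0.002 m and angle between the z axis of plate_new and the z axis of apron, either way round below 0.08 rad and contact force between tongs and plate_new below 0.1 N and linear speed of plate_new below 0.03 m/s), for 0.2 s.
At the end, for the whole second after the job is handed in: Old plate flat on the empty pan's floor (0.12 rad); new plate on both pins, within 4 mm of the apron's origin along x and y, at most 2 mm off its surface, flush to 0.08 rad; tongs in their stand, within 15 mm of its centre, 5 mm of its floor, 0.15 rad of upright; all released, at rest (all of step 1 and all of step 2 and horizontal distance between tongs and stand below 0.015 m and z of tongs in the frame of stand below 0.009 m and angle between tongs's own z axis and vertical below 0.15 rad and linear speed of tongs below 0.03 m/s); the robot touches nothing.
It fails at once if the gripper's fingers or the arm touch a plate (contact force between any of the fingers, the arm and plate_old above 0.3 N or contact force between any of the fingers, the arm and plate_new above 0.3 N or contact force between any of the fingers, the arm and plate_small above 0.3 N).
It fails at once if a plate is dropped (falls faster than 0.7 m/s, about 25 mm, out of the tongs) ((linear speed of plate_old above 0.7 m/s and contact force between tongs and plate_old below 0.1 N) or (linear speed of plate_new above 0.7 m/s and contact force between tongs and plate_new below 0.1 N)).
It fails at once if the small plate is moved by more than 15 mm (distance of plate_small from where it was at the start of the episode above 0.015 m).
It fails at once if a bystander is moved by more than 20 mm (distance of any of oil, collet, nut, brush, tin, wrench, stone from where it was at the start of the episode above 0.02 m).
It also fails if it takes over 61 s, if anything falls off the work surface, if the arm or the gripper's body presses on something with over 40 N, if the wrist force passes 120 N, or if a joint passes its speed limit or range.

## Working session

There is one attempt and no reset: what is moved stays moved. The work goes in short steps, Python scripts to look and compute and a tool call to move; the robot and the scene stay as the last step left them, time stands still between calls to the robot, and variables do not carry over. Pictures are saved under pics/ and viewed, and the job is handed in when it is done.

Besides the shell and the picture viewer there is one more tool, called after "Emit:" by a JSON object that holds its "api" and its "payload", one argument or row to a line. play_rows: Moves the arm, as the interface text tells. Its arguments: {"type":"object","properties":{"series":{"type":"array","items":{"type":"number"}},"jaw":{"type":"number"},"squeeze":{"type":"number"}},"required":["series"]}

```bash
ls; mkdir -p pics; python3 - <<'E'
from plant import get_state, capture
import cv2,numpy as np
print(get_state())
for n in ("scene","top"):
    c=capture(n); cv2.imwrite(f"pics/{n}0.png",c["img"]); print(n,c["K"],c["k1"],c["world_from_camera"])
    np.savez(f"{n}0.npz",**c)
E
```

```text
pics
{'time_s': 0.0, 'joints': array([-5.37936291e+01,  2.05893941e+01,  6.33275376e-01, -1.89341765e-02,
       -7.01354702e+01, -1.65065183e+01]), 'qd': array([-0.01392803,  0.03319116, -0.0631025 ,  0.08196356, -0.00788514,
       -0.01246772]), 'joint_torque': array([ 1.57056500e-03, -5.82719922e+01,  2.93049037e+01,  6.99721187e+00,
        6.69759684e-03, -1.57079594e-04]), 'tcp_pos': array([ 0.22733547, -0.63504518,  0.22564567]), 'eef_rot': array([  5.510146  ,  89.90669692, 115.20355059]), 'contact_force': array([-0.31184735,  0.19529754, -0.05552588]), 'moment': array([-0.0129214 , -0.0347208 ,  0.01959716]), 'gripper_width': 0.08788163386881565}
scene [[349.52200973   0.         260.488704  ]
 [  0.         349.52200973 191.35869973]
 [  0.           0.           1.        ]] -0.018349225544155075 [[-0.70643042  0.37210691 -0.60207351  1.01894992]
 [ 0.70766847  0.38660511 -0.59138975  0.33997432]
 [ 0.01270448 -0.84384414 -0.53643794  0.4917586 ]
 [ 0.          0.          0.          1.        ]]
top [[349.53697492   0.         253.17267363]
 [  0.         349.53697492 192.42305408]
 [  0.           0.           1.        ]] -0.052843045425316135 [[-0.02614763 -0.99340069  0.1116753   0.50580706]
 [-0.99964663  0.02544867 -0.00767995 -0.05930911]
 [ 0.00478728 -0.11183665 -0.99371507  0.97499667]
 [ 0.          0.          0.          1.        ]]
```

View pics/scene0.png

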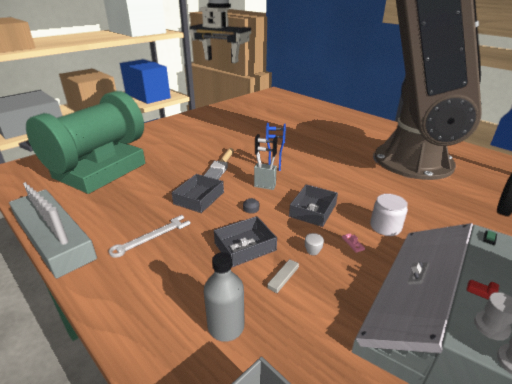

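View pics/top0.png

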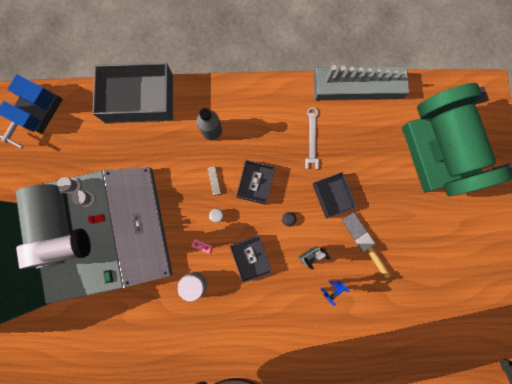

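```bash
python3 - <<'E'
import cv2
t=cv2.imread("pics/top0.png"); s=cv2.imread("pics/scene0.png")
cv2.imwrite("pics/t_a.png",cv2.resize(t[145:305,180:380],None,fx=4,fy=4,interpolation=cv2.INTER_CUBIC)[:600,:800] if 0 else cv2.resize(t[150:300,180:380],None,fx=4,fy=4,interpolation=cv2.INTER_CUBIC))
cv2.imwrite("pics/t_b.png",cv2.resize(t[160:310,20:180],None,fx=4,fy=4,interpolation=cv2.INTER_CUBIC))
cv2.imwrite("pics/s_a.png",cv2.resize(s[120:270,160:360],None,fx=4,fy=4,interpolation=cv2.INTER_CUBIC))
cv2.imwrite("pics/s_b.png",cv2.resize(s[220:370,350:510],None,fx=4,fy=4,interpolation=cv2.INTER_CUBIC))
E
```

```text
(no output)
```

View pics/t_a.png

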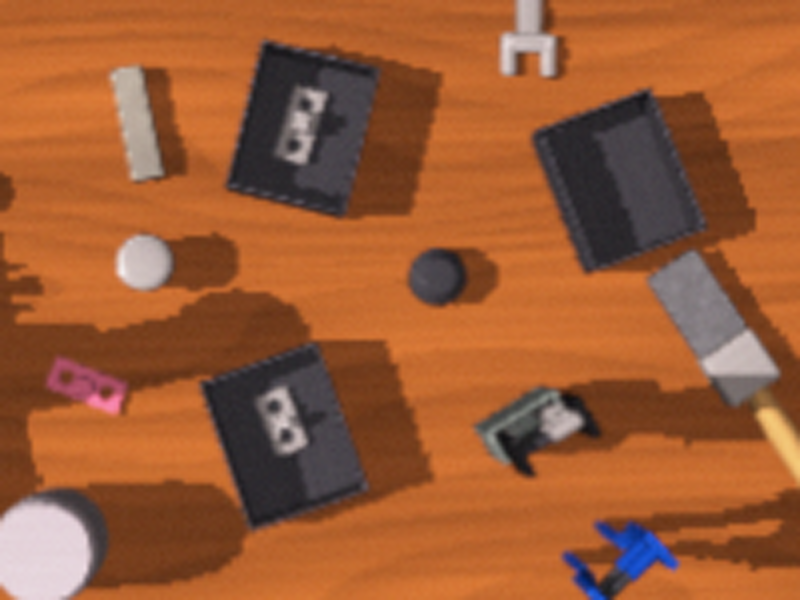

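View pics/t_b.png

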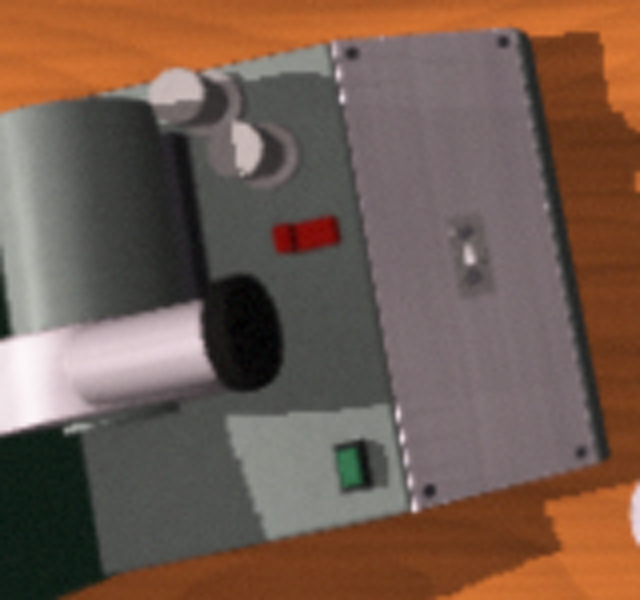

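View pics/s_a.png

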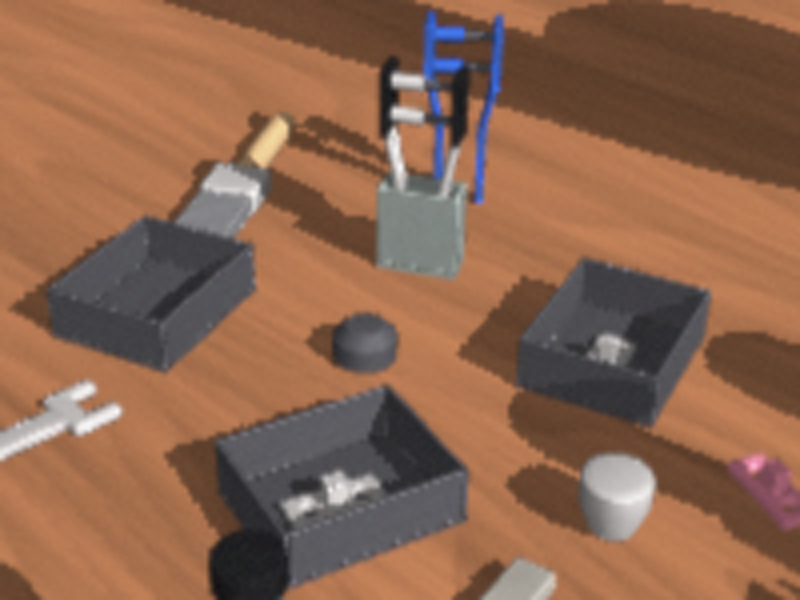

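View pics/s_b.png

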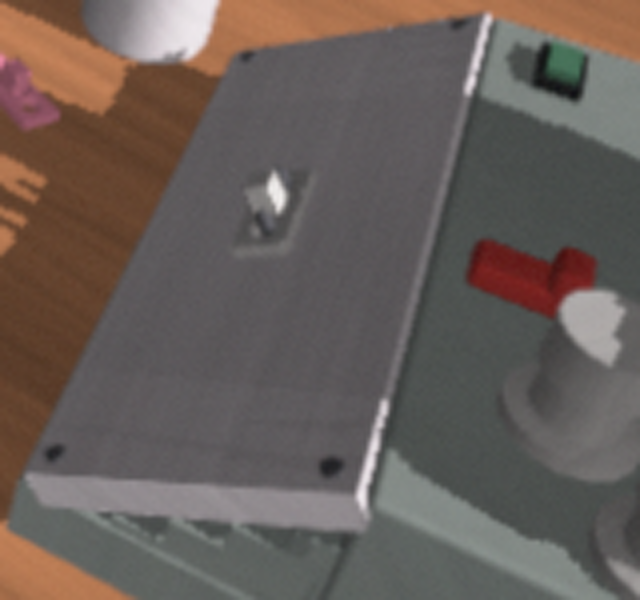

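```bash
cat > h.py <<'E'
import numpy as np, cv2
from scipy.spatial.transform import Rotation as R
def ray(c,px):
    px=np.asarray(px,float).reshape(-1,1,2)
    u=cv2.undistortPoints(px,c["K"],np.array([float(c["k1"]),0,0,0]))[:,0]
    T=c["world_from_camera"]; d=np.c_[u,np.ones(len(u))]@T[:3,:3].T
    return T[:3,3],d
def onz(c,px,z):
    o,d=ray(c,px); return o+d*((z-o[2])/d[:,2])[:,None]
def tri(c1,p1,c2,p2):
    o1,d1=ray(c1,p1);o2,d2=ray(c2,p2);out=[]
    for a,b in zip(d1,d2):
        A=np.c_[a,-b];s=np.linalg.lstsq(A,o2-o1,rcond=None)[0]
        q1=o1+a*s[0];q2=o2+b*s[1];out.append(np.r_[(q1+q2)/2,np.linalg.norm(q1-q2)])
    return np.array(out)
def proj(c,P):
    T=np.linalg.inv(c["world_from_camera"]);r=cv2.Rodrigues(T[:3,:3])[0]
    return cv2.projectPoints(np.asarray(P,float).reshape(-1,1,3),r,T[:3,3],c["K"],np.array([float(c["k1"]),0,0,0]))[0][:,0]
def rectz(c,cnt,z):
    P=onz(c,cnt.reshape(-1,2),z)[:,:2].astype(np.float32)
    (cx,cy),(w,h),a=cv2.minAreaRect(P*1000)
    if w<h: w,h,a=h,w,a+90
    return np.round([cx,cy,w,h,a],1)
E
python3 - <<'E'
from h import *
c=dict(np.load("top0.npz")); s=dict(np.load("scene0.npz"))
im=c["img"]; hsv=cv2.cvtColor(im,cv2.COLOR_BGR2HSV)
b,g,r=[im[...,i].astype(int) for i in range(3)]
# dark neutral
m=((hsv[...,1]<90)&(hsv[...,2]<110)).astype(np.uint8)
m[:150]=0;m[290:]=0;m[:,:225]=0;m[:,370:]=0
cs,_=cv2.findContours(m,cv2.RETR_EXTERNAL,cv2.CHAIN_APPROX_NONE)
for k in cs:
    if cv2.contourArea(k)>150: print("dark",cv2.boundingRect(k),cv2.contourArea(k),rectz(c,k,.035))
for x0,y0,x1,y1 in((240,165,275,200),(235,240,270,275)):
    w=np.zeros_like(m); sub=(hsv[y0:y1,x0:x1,2]>110)&(hsv[y0:y1,x0:x1,1]<60); w[y0:y1,x0:x1]=sub
    w=cv2.morphologyEx(w,cv2.MORPH_CLOSE,np.ones((3,3),np.uint8))
    cs,_=cv2.findContours(w,cv2.RETR_EXTERNAL,cv2.CHAIN_APPROX_NONE)
    for k in cs:
        if cv2.contourArea(k)>30: print("plate",cv2.boundingRect(k),cv2.contourArea(k),rectz(c,k,.010))
st=R.from_euler('xyz',[5.510146,89.90669692,115.20355059],degrees=True).as_matrix();print(st.round(3))
# apron corners: top view crop estimates
pc=np.array([[339,42],[520,30],[607,460],[412,510]])/4+[20,160]
print(onz(c,pc[[0,3]],.104).round(4),onz(c,pc[[1,2]],.0352).round(4))
E
```

```text
dark (299, 247, 30, 21) 171.5 [ 436.2 -223.2   69.    43.   115.6]
dark (230, 236, 42, 46) 1147.0 [434.7 -55.2 104.   82.4  17.6]
dark (313, 173, 43, 44) 1150.0 [ 599.7 -286.7  102.1   89.3   19.1]
dark (237, 160, 38, 44) 1076.0 [641.4 -74.  104.2  81.7 164.8]
plate (250, 172, 12, 19) 89.5 [646.4 -73.1  52.3  20.4 162. ]
plate (245, 247, 12, 16) 99.5 [443.8 -54.3  42.7  21.3  20.6]
[[-0.001 -0.942 -0.337]
 [ 0.001 -0.337  0.942]
 [-1.     0.     0.002]]
[[0.6695 0.3102 0.104 ]
 [0.377  0.2597 0.104 ]] [[0.6873 0.214  0.0352]
 [0.397  0.1547 0.0352]]
```

```bash
python3 - <<'E'
from h import *
t=cv2.imread("pics/top0.png"); s=cv2.imread("pics/scene0.png")
a=cv2.resize(t[208:239,122:155],None,fx=12,fy=12,interpolation=cv2.INTER_CUBIC)
b=cv2.resize(s[258:289,402:435],None,fx=12,fy=12,interpolation=cv2.INTER_CUBIC)
cv2.imwrite("pics/pl0.png",np.hstack([a,b]))
a=cv2.resize(t[240:280,292:336],None,fx=9,fy=9,interpolation=cv2.INTER_CUBIC)
b=cv2.resize(s[130:192,250:290],None,fx=9,fy=9,interpolation=cv2.INTER_CUBIC)
b=np.vstack([b,np.zeros((2,b.shape[1],3),np.uint8)]);a=np.vstack([a,np.zeros((b.shape[0]-a.shape[0],a.shape[1],3),np.uint8)])
cv2.imwrite("pics/tg0.png",np.hstack([a,b]))
E
```

```text
(no output)
```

View pics/pl0.png

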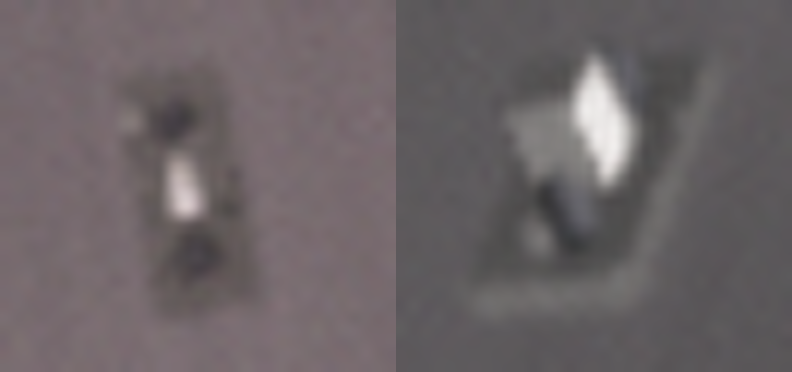

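View pics/tg0.png

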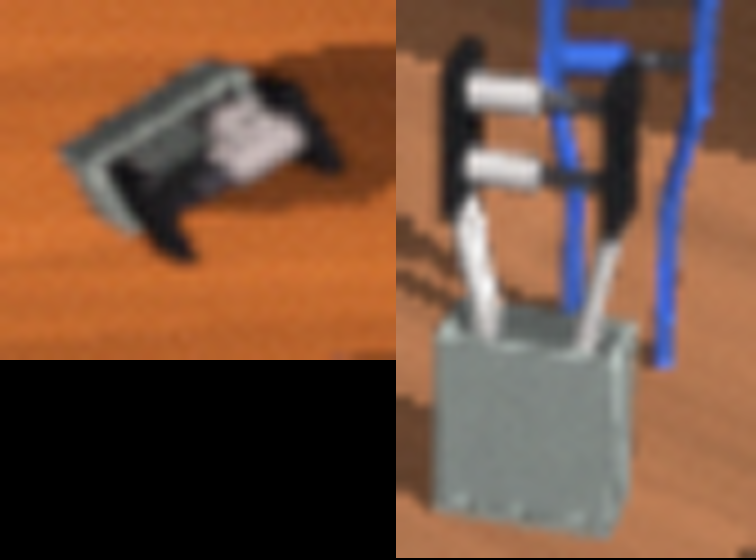

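```bash
python3 - <<'E'
from h import *
c=dict(np.load("top0.npz")); s=dict(np.load("scene0.npz"))
def blob(im,x0,y0,x1,y1,th):
    g=im[y0:y1,x0:x1].astype(float).mean(2); w=np.clip(g-th,0,None); yy,xx=np.mgrid[y0:y1,x0:x1]
    return [(w*xx).sum()/w.sum(),(w*yy).sum()/w.sum()]
pt=blob(c["img"],132,217,143,229,150); ps=blob(s["img"],447-0 if 0 else 414,260,424,277,150)
print(pt,ps); P=tri(c,[pt],s,[ps])[0]; print("lug up face centre",P.round(4))
# apron yaw from corners
yaw=np.radians(10.7)
def frame(yaw):
    x=np.array([np.cos(yaw),np.sin(yaw),0]);h=np.array([-np.sin(yaw),np.cos(yaw),0])
    t=np.radians(35);return np.c_[x,h*np.cos(t)+[0,0,np.sin(t)],-h*np.sin(t)+[0,0,np.cos(t)]]
A=frame(yaw); print("plate origin",(P[:3]-A@[0,.005,.012]).round(4))
# apron corners triangulated, full img coordinates
tp=np.array([[339,42],[520,30],[607,460],[412,510]])/4+[20,160]
# scene: near-top corner etc: (crop s_b)
sp=np.array([[368,500],[30,475],[235,55],[487,14]])/4+[350,220]
print(tri(c,tp,s,sp).round(4))
# stand rim
z=.06
st=np.array([[207,62],[250,80],[133,232],[62,155]])/9+[292,240]
print("stand rim",onz(c,st,z).round(4))
E
```

```text
[np.float64(136.8), np.float64(223.7294117647059)] [np.float64(418.6621332815233), np.float64(267.7635515834467)]
lug up face centre [0.5335 0.2339 0.0791 0.001 ]
plate origin [0.533  0.2366 0.0664]
[[0.6696 0.3158 0.0982 0.0063]
 [0.6872 0.2181 0.0289 0.0053]
 [0.3946 0.1595 0.0283 0.007 ]
 [0.3768 0.2601 0.1014 0.0011]]
stand rim [[ 0.4621 -0.2233  0.06  ]
 [ 0.4566 -0.2355  0.06  ]
 [ 0.4144 -0.1999  0.06  ]
 [ 0.4368 -0.1803  0.06  ]]
```

```bash
python3 - <<'E'
from h import *
c=dict(np.load("top0.npz")); s=dict(np.load("scene0.npz"))
p=np.array([[257.9,134.9],[275.1,137.0]]); print("scene tops",onz(s,p,.140).round(4))
# stand in scene: mask greenish grey
im=s["img"]; hsv=cv2.cvtColor(im,cv2.COLOR_BGR2HSV)
# rim pts scene (crop9): left (437,325) front-right (632,330)->hand
b=lambda x,y:((x-396)/9+250,y/9+130)
print("scene rim L, R:",onz(s,[b(440,327),b(612,350),b(635,322),b(462,305)],.06).round(4))
print("scene base L, R:",onz(s,[b(437,505),b(612,535),b(628,500)],.0).round(4))
for x,y in((455,250,),): print(hsv[170:185,255:275,:].reshape(-1,3).mean(0))
# top: stand mask + black mask
im=c["img"];h2=cv2.cvtColor(im,cv2.COLOR_BGR2HSV)
k=(h2[...,2]<45)[240:280,292:336];print(k.sum())
m=((h2[...,1]<110)&~((h2[...,0]>100)&(h2[...,1]>150))).astype(np.uint8); w=np.zeros_like(m); w[240:280,295:335]=m[240:280,295:335]
cs,_=cv2.findContours(w,cv2.RETR_EXTERNAL,cv2.CHAIN_APPROX_NONE); q=max(cs,key=cv2.contourArea)
big=im.copy(); 
# black grip components
kb=np.zeros_like(m);kb[240:280,295:335]=k[:,3:43]
n,l,stt,cen=cv2.connectedComponentsWithStats(kb)
for i in range(1,n):
    if stt[i,4]>8: print(stt[i],cen[i],onz(c,[cen[i]],.119).round(4))
E
```

```text
scene tops [[ 0.4414 -0.2394  0.14  ]
 [ 0.4195 -0.2007  0.14  ]]
scene rim L, R: [[ 0.4592 -0.2316  0.06  ]
 [ 0.4334 -0.1879  0.06  ]
 [ 0.4162 -0.1948  0.06  ]
 [ 0.4451 -0.2368  0.06  ]]
scene base L, R: [[ 0.4599 -0.2318  0.    ]
 [ 0.4345 -0.184   0.    ]
 [ 0.4167 -0.1942  0.    ]]
[ 73.35666667  12.92666667 134.65333333]
67
[321 249   8  10  24] [324.91666667 253.08333333] [[ 0.4493 -0.2362  0.119 ]]
[305 258  10  10  43] [309.23255814 261.51162791] [[ 0.4303 -0.1972  0.119 ]]
```

```bash
cat >> h.py <<'E'
def plan(target,ang=None,maxrow=.040,st=None,rnd=4):
    """target TCP world, ang=jaw (tool z) heading deg; prints rows to write"""
    from plant import get_state
    s=get_state(); M=R.from_euler('xyz',s["eef_rot"],degrees=True).as_matrix(); p=s["tcp_pos"]
    cur=np.degrees(np.arctan2(M[1,2],M[0,2])); 
    d=0 if ang is None else (ang-cur+180)%360-180
    v=np.asarray(target)-p
    n=int(max(np.ceil(np.linalg.norm(v)/maxrow),np.ceil(abs(d)/7.0),1))
    print("t %.2f tcp"%s["time_s"],p.round(4),"ang %.1f j"%cur,s["joints"].round(0),"w %.4f"%s["gripper_width"],"F",s["contact_force"].round(1),"n",n)
    out=[]
    for i in range(n):
        a=np.radians(cur+d*i/n)
        z=np.array([np.cos(a),np.sin(a),0]); x=np.array([0,0,-1.]); y=np.cross(z,x)
        w=v/n; out.append([w@x,w@y,w@z,-np.radians(d/n)])
    for r in out: print(np.round(r,rnd).tolist())
E
python3 - <<'E'
from h import *
plan([.436,-.216,.2256],119)
c=dict(np.load("top0.npz"));print(onz(c,[[335,292]],.14))
E
```

```text
t 0.10 tcp [ 0.2273 -0.6351  0.2257] ang 109.7 j [-54.  21.   1.  -0. -70. -17.] w 0.0878 F [ 0.7 -0.7  0.9] n 12
[0.0, -0.0281, 0.027, -0.0135]
[0.0, -0.0285, 0.0266, -0.0135]
[0.0, -0.0289, 0.0263, -0.0135]
[0.0, -0.0292, 0.0259, -0.0135]
[0.0, -0.0296, 0.0255, -0.0135]
[0.0, -0.0299, 0.0251, -0.0135]
[0.0, -0.0302, 0.0247, -0.0135]
[0.0, -0.0306, 0.0242, -0.0135]
[0.0, -0.0309, 0.0238, -0.0135]
[0.0, -0.0312, 0.0234, -0.0135]
[0.0, -0.0315, 0.023, -0.0135]
[0.0, -0.0318, 0.0226, -0.0135]
[[ 0.35947679 -0.25171553  0.14      ]]
```

Emit:
{"api": "play_rows", "payload": {
  "series": [0, -0.028, 0.027, -0.0135, 0, -0.0285, 0.0265, -0.0135, 0, -0.029, 0.0265, -0.0135, 0, -0.029, 0.026, -0.0135, 0, -0.0295, 0.0255, -0.0135],
  "jaw": 100,
  "squeeze": 30
}}

```text
time_s: 0.52
tcp_pos: [0.3142, -0.459, 0.2261]
eef_rot: [17.5, 90.0, 131.1]
contact_force: [1.9, 0.4, -0.5]
gripper_width: 0.0876
```

Emit:
{"api": "play_rows", "payload": {
  "series": [0, -0.03, 0.025, -0.0135, 0, -0.03, 0.0245, -0.0135, 0, -0.0305, 0.024, -0.0135, 0, -0.031, 0.024, -0.0135, 0, -0.031, 0.0235, -0.0135]
}}

```text
time_s: 0.93
tcp_pos: [0.401, -0.2845, 0.2265]
eef_rot: [-35.0, 90.0, 82.5]
contact_force: [1.3, 0.4, 0.1]
gripper_width: 0.0878
```

```bash
python3 - <<'E'
from h import *
plan([.436,-.216,.18],119)
E
```

```text
t 0.93 tcp [ 0.401  -0.2845  0.2265] ang 117.5 j [-12.   3. -22.  -0. -65. -50.] w 0.0878 F [1.3 0.4 0.1] n 3
[0.0155, -0.0209, 0.0149, -0.0089]
[0.0155, -0.021, 0.0147, -0.0089]
[0.0155, -0.0211, 0.0145, -0.0089]
```

Emit:
{"api": "play_rows", "payload": {
  "series": [0.0, -0.021, 0.015, -0.009, 0.0, -0.021, 0.015, -0.009, 0.01, -0.021, 0.0145, -0.009, 0.015, 0, 0, 0, 0, 0, 0, 0]
}}

```text
time_s: 1.35
tcp_pos: [0.4346, -0.2159, 0.1991]
eef_rot: [40.9, 89.8, 160.0]
contact_force: [-1.3, -0.1, -0.7]
gripper_width: 0.0876
```

```bash
python3 - <<'E'
from h import *
from plant import capture
plan([.436,-.216,.10],119)
for n in("top","scene"):
    c=capture(n);np.savez(n+"1.npz",**c)
    if n=="top": a=cv2.resize(c["img"][230:295,275:345],None,fx=6,fy=6,interpolation=cv2.INTER_CUBIC)
    else: b=cv2.resize(c["img"][105:200,225:305],None,fx=4,fy=4,interpolation=cv2.INTER_CUBIC)
o=np.zeros((390,420+320,3),np.uint8);o[:,:420]=a;o[:380,420:]=b
cv2.imwrite("pics/1.png",o)
E
```

```text
t 1.35 tcp [ 0.4346 -0.2159  0.1991] ang 119.1 j [ -3.   4. -25.  -0. -62. -58.] w 0.0876 F [-1.3 -0.1 -0.7] n 3
[0.033, -0.0004, -0.0003, 0.0006]
[0.033, -0.0004, -0.0003, 0.0006]
[0.033, -0.0004, -0.0003, 0.0006]
```

View pics/1.png

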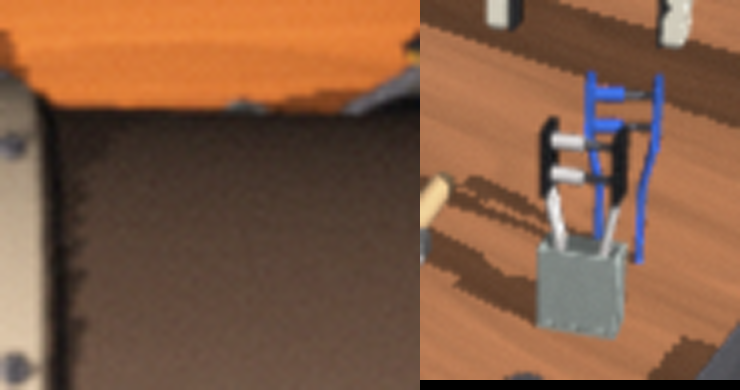

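Emit:
{"api": "play_rows", "payload": {
  "series": [0.033, 0, 0, 0, 0.033, 0, 0, 0, 0.033, 0, 0, 0, 0, 0, 0, 0, 0, 0, 0, 0]
}}

```text
time_s: 1.87
tcp_pos: [0.4347, -0.2183, 0.1025]
eef_rot: [65.7, 89.8, -175.4]
contact_force: [0.4, -0.8, 0.2]
gripper_width: 0.0877
```

```bash
python3 - <<'E'
from h import *
from plant import capture
plan([.436,-.216,.10],119)
c=capture("scene")
cv2.imwrite("pics/2.png",cv2.resize(c["img"][90:210,200:320],None,fx=5,fy=5,interpolation=cv2.INTER_CUBIC))
E
```

```text
t 1.87 tcp [ 0.4347 -0.2183  0.1025] ang 118.9 j [ -3.  10. -32.   0. -48. -58.] w 0.0877 F [ 0.4 -0.8  0.2] n 1
[0.0025, -0.0022, 0.0014, -0.0013]
```

View pics/2.png

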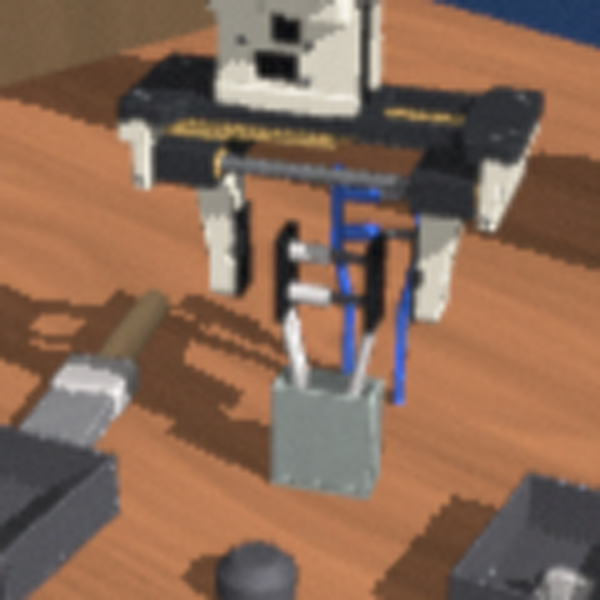

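```bash
python3 - <<'E'
from h import *
from plant import get_state
s=dict(np.load("scene0.npz"))
st=get_state();p=st["tcp_pos"];a=np.radians(118.9);z=np.array([np.cos(a),np.sin(a),0]);y=np.array([np.cos(a+np.pi/2),np.sin(a+np.pi/2),0])
f=lambda P:((proj(s,P)-[200,90])*5).round(0).tolist()
# finger tips near bottom edges (inner pad faces +-44), centre and near edge
print("finger inner bottom mid/near",f([p+z*.044,p+z*.044-y*.0095,p-z*.044,p-z*.044-y*.0095]))
for o in(0,4,8): 
  q=np.array([.436,-.216,0])-y*o/1000
  print(o,"grip near bottom",f([q+z*.024+[0,0,.096]-y*.013,q-z*.024+[0,0,.096]-y*.013]),"top mid",f([q+z*.024+[0,0,.142],q-z*.024+[0,0,.142]]),"stand near base/rim",f([q-y*.013+z*.027,q-y*.013-z*.027,q-y*.013+z*.027+[0,0,.06],q-y*.013-z*.027+[0,0,.06]]))
E
```

```text
finger inner bottom mid/near [[409.0, 311.0], [405.0, 319.0], [243.0, 288.0], [237.0, 296.0]]
0 grip near bottom [[368.0, 332.0], [276.0, 320.0]] top mid [[377.0, 237.0], [284.0, 226.0]] stand near base/rim [[367.0, 496.0], [270.0, 480.0], [371.0, 396.0], [270.0, 381.0]]
4 grip near bottom [[366.0, 336.0], [274.0, 323.0]] top mid [[375.0, 241.0], [282.0, 229.0]] stand near base/rim [[366.0, 499.0], [268.0, 484.0], [369.0, 400.0], [268.0, 385.0]]
8 grip near bottom [[364.0, 339.0], [272.0, 326.0]] top mid [[373.0, 244.0], [280.0, 232.0]] stand near base/rim [[364.0, 503.0], [266.0, 487.0], [367.0, 404.0], [266.0, 388.0]]
```

Emit:
{"api": "play_rows", "payload": {
  "series": [0.0025, -0.002, 0.004, 0, 0, 0, 0, 0, 0, 0, 0, 0, 0, 0, 0, 0, 0, 0, 0, 0],
  "jaw": 54,
  "squeeze": 30
}}

```text
time_s: 2.33
tcp_pos: [0.4358, -0.2131, 0.1008]
eef_rot: [-124.3, 89.9, -5.3]
contact_force: [-0.3, 0.5, 0.3]
gripper_width: 0.06
```

Emit:
{"api": "play_rows", "payload": {
  "series": [0, 0, 0, 0, 0, 0, 0, 0, -0.01, 0, 0, 0, -0.03, 0, 0, 0, -0.03, 0, 0, 0]
}}

```text
time_s: 2.75
tcp_pos: [0.434, -0.2129, 0.1696]
eef_rot: [54.3, 89.8, 173.2]
contact_force: [0.7, -0.1, -1.1]
gripper_width: 0.0476
```

Emit:
{"api": "play_rows", "payload": {
  "series": [-0.03, 0, 0, 0, -0.03, 0, 0, 0, 0, 0, 0, 0, 0, 0, 0, 0, 0, 0, 0, 0]
}}

```text
time_s: 3.17
tcp_pos: [0.4349, -0.2128, 0.2294]
eef_rot: [18.7, 89.9, 137.7]
contact_force: [-0.1, 0.7, -1.6]
gripper_width: 0.0477
```

```bash
python3 - <<'E'
from h import *
from plant import capture
plan([.436,-.216,.24],119)
c=capture("scene");np.savez("scene3.npz",**c)
cv2.imwrite("pics/3.png",cv2.resize(c["img"][50:200,200:320],None,fx=4,fy=4,interpolation=cv2.INTER_CUBIC))
E
```

```text
t 3.17 tcp [ 0.4349 -0.2128  0.2294] ang 119.0 j [ -3.   2. -22.  -0. -66. -58.] w 0.0477 F [-0.1  0.7 -1.6] n 1
[-0.0106, 0.0005, -0.0033, -0.0006]
```

View pics/3.png

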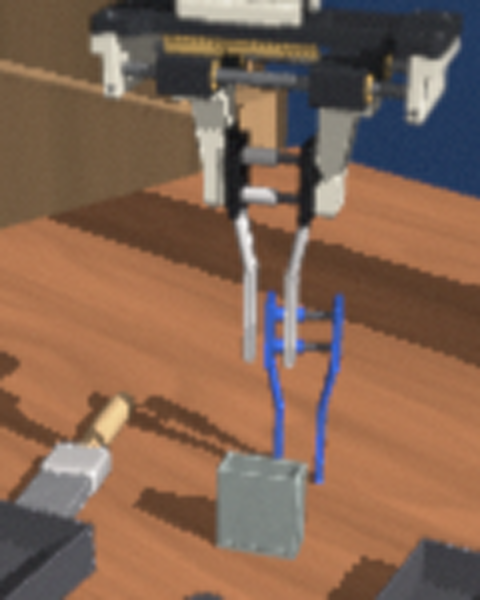

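```bash
python3 - <<'E'
from h import *
s=dict(np.load("scene3.npz"));p=np.array([.4349,-.2128,.2294]);a=np.radians(119.0);z=np.array([np.cos(a),np.sin(a),0]);y=np.array([np.cos(a+np.pi/2),np.sin(a+np.pi/2),0])
f=lambda P:((proj(s,P)-[200,50])*4).round(0).tolist()
for o in(-4,0,4):
  q=p-y*(o/1000+.005)-[0,0,.0964]
  print(o,f([q-z*.0125,q+z*.0125]))
obs=np.array([[249,359],[290,364]])/4+[200,50]
print(onz(s,obs,.133),onz(s,obs,.133).mean(0)+y*.005)
E
```

```text
-4 [[249.0, 358.0], [288.0, 363.0]]
0 [[248.0, 360.0], [286.0, 365.0]]
4 [[246.0, 363.0], [285.0, 368.0]]
[[ 0.44333412 -0.22198661  0.133     ]
 [ 0.43021897 -0.19922572  0.133     ]] [ 0.43240345 -0.21303021  0.133     ]
```

```bash
python3 - <<'E'
from h import *
plan([.5344,.2272,.229],190.8,maxrow=.031)
E
```

```text
t 3.22 tcp [ 0.4346 -0.2129  0.2289] ang 119.0 j [ -3.   2. -22.  -0. -66. -58.] w 0.0478 F [ 0.1  0.7 -1.4] n 15
[-0.0, -0.02, 0.0224, -0.0836]
[-0.0, -0.0218, 0.0207, -0.0836]
[-0.0, -0.0235, 0.0188, -0.0836]
[-0.0, -0.025, 0.0168, -0.0836]
[-0.0, -0.0263, 0.0146, -0.0836]
[-0.0, -0.0274, 0.0124, -0.0836]
[-0.0, -0.0284, 0.0101, -0.0836]
[-0.0, -0.0291, 0.0077, -0.0836]
[-0.0, -0.0296, 0.0052, -0.0836]
[-0.0, -0.03, 0.0027, -0.0836]
[-0.0, -0.0301, 0.0002, -0.0836]
[-0.0, -0.03, -0.0023, -0.0836]
[-0.0, -0.0297, -0.0048, -0.0836]
[-0.0, -0.0292, -0.0073, -0.0836]
[-0.0, -0.0285, -0.0097, -0.0836]
```

Emit:
{"api": "play_rows", "payload": {
  "series": [0, -0.02, 0.0224, -0.0836, 0, -0.0218, 0.0207, -0.0836, 0, -0.0235, 0.0188, -0.0836, 0, -0.025, 0.0168, -0.0836, 0, -0.0263, 0.0146, -0.0836]
}}

```text
time_s: 3.63
tcp_pos: [0.4679, -0.0652, 0.2286]
eef_rot: [47.0, 89.8, -169.9]
contact_force: [0.9, -0.4, -1.3]
gripper_width: 0.0476
```

Emit:
{"api": "play_rows", "payload": {
  "series": [0, -0.0274, 0.0124, -0.0836, 0, -0.0284, 0.0101, -0.0836, 0, -0.0291, 0.0077, -0.0836, 0, -0.0296, 0.0052, -0.0836, 0, -0.03, 0.0027, -0.0836]
}}

```text
time_s: 4.05
tcp_pos: [0.5011, 0.0816, 0.2285]
eef_rot: [38.9, 89.8, -154.0]
contact_force: [0.7, -0.7, -1.2]
gripper_width: 0.0472
```

Emit:
{"api": "play_rows", "payload": {
  "series": [0, -0.03, 0.0002, -0.0836, 0, -0.03, -0.0023, -0.0836, 0, -0.0297, -0.0048, -0.0836, 0, -0.0292, -0.0073, -0.0836, 0, -0.0285, -0.0097, -0.0836]
}}

```text
time_s: 4.47
tcp_pos: [0.5344, 0.2282, 0.2282]
eef_rot: [26.2, 89.8, -142.8]
contact_force: [1.1, -0.3, -0.6]
gripper_width: 0.0471
```

```bash
python3 - <<'E'
from h import *
from plant import capture
plan([.5344,.2272,.200],190.8)
for n in("top","scene"):
    c=capture(n);np.savez(n+"4.npz",**c)
    if n=="top": a=cv2.resize(c["img"][190:260,110:180],None,fx=5,fy=5)
    else: b=cv2.resize(c["img"][180:300,370:460],None,fx=5,fy=5,interpolation=cv2.INTER_CUBIC)
o=np.zeros((600,350+450,3),np.uint8);o[:350,:350]=a;o[:600,350:]=b
cv2.imwrite("pics/4.png",o)
E
```

```text
t 4.47 tcp [0.5344 0.2282 0.2282] ang -168.9 j [ 42.  12. -11.  -0. -67. -31.] w 0.0471 F [ 1.1 -0.3 -0.6] n 1
[0.0282, 0.0009, 0.0002, 0.0047]
```

View pics/4.png

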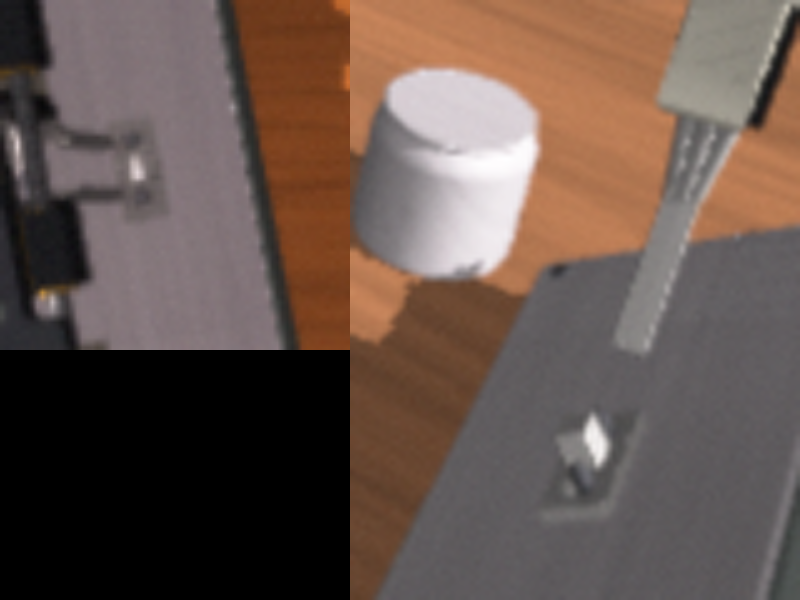

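```bash
python3 - <<'E'
from h import *
c=dict(np.load("top4.npz")); s=dict(np.load("scene4.npz"))
a=cv2.resize(c["img"][210:240,115:150],None,fx=11,fy=11,interpolation=cv2.INTER_CUBIC)
b=cv2.resize(s["img"][228:258,410:445],None,fx=11,fy=11,interpolation=cv2.INTER_CUBIC)
cv2.imwrite("pics/5.png",np.hstack([a,b]))
E
```

```text
(no output)
```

View pics/5.png

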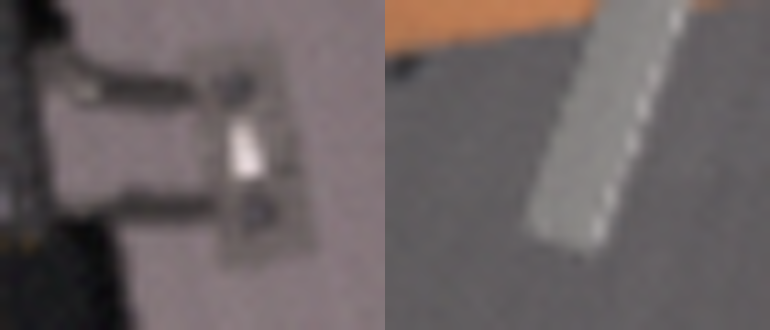

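```bash
python3 - <<'E'
from h import *
c=dict(np.load("top4.npz")); s=dict(np.load("scene4.npz"))
print("tri",tri(c,[[133,217.3]],s,[[423,249.4]]).round(4))
a=np.radians(191.1);z=np.array([np.cos(a),np.sin(a),0]);y=np.array([np.cos(a+np.pi/2),np.sin(a+np.pi/2),0])
p=np.array([.5344,.2282,.2282-.0964])
g=.0477-.052+.024
print("exp corner",p-z*(g/2+.006)+y*.005, proj(c,[p-z*(g/2+.003)+y*.005,p+z*(g/2+.003)+y*.005]),proj(s,[p-z*(g/2+.006)+y*.005,p-z*(g/2+.006)-y*.005]))
m=onz(s,[[423,249.4],[429.5,250.7]],.1318);print(m,m.mean(0)+z*(g/2+.006))
m=onz(c,[[133,218.4],[134.5,228.9]],.1318);print(m.mean(0)-y*.005)
E
```

```text
tri [[0.5467 0.2309 0.1259 0.0051]]
exp corner [0.5509161  0.22634501 0.1318    ] [[133.3031676  217.07672482]
 [135.23785723 227.48939432]] [[418.20674384 246.35695701]
 [424.88619598 248.80367043]]
[[0.55245157 0.23467071 0.1318    ]
 [0.54814627 0.2430404  0.1318    ]] [0.53474543 0.23580408 0.1318    ]
[0.53113367 0.22944075 0.1318    ]
```

```bash
python3 - <<'E'
from h import *
c=dict(np.load("top0.npz")); s=dict(np.load("scene0.npz"))
tp=np.array([[339,42],[520,30],[607,460],[412,510]])/4+[20,160]
P=np.vstack([onz(c,tp[[0]],.104),onz(c,tp[[1]],.0352),onz(c,tp[[2]],.0352),onz(c,tp[[3]],.104)])
sp=np.array([[368,500],[30,475],[235,55],[487,14]])/4+[350,220]
print((sp-proj(s,P)).round(1))
# pans corners check: stand etc. with bench-level things: collet/nut tops
yaw=np.radians(10.8);h=np.array([-np.sin(yaw),np.cos(yaw),0]);x=np.array([np.cos(yaw),np.sin(yaw),0]);t=np.radians(35)
A=np.c_[x,h*np.cos(t)+[0,0,np.sin(t)],-h*np.sin(t)+[0,0,np.cos(t)]]
O=P.mean(0);print("O",O, "z shouldbe .0696")
pl=O+A@[0,-.002,0]
for n,q in(("upface c",[0,.005,.012]),("top-up edge -x",[-.006,.005,.019]),("top-up edge +x",[.006,.005,.019]),("plate c",[0,0,.005])):
    print(n,(pl+A@q).round(4),proj(c,[pl+A@q]).round(1),proj(s,[pl+A@q]).round(1))
E
```

```text
[[ 5.9  6. ]
 [ 3.6  4.5]
 [ 3.7  3.1]
 [-0.6  1.2]]
O [0.5326815  0.23465301 0.0696    ] z shouldbe .0696
upface c [0.5335 0.2303 0.0812] [[138.1 223.6]] [[417.2 265.8]]
top-up edge -x [0.5284 0.2252 0.0869] [[139.3 225.5]] [[416.5 260.2]]
top-up edge +x [0.5402 0.2275 0.0869] [[138.5 220.9]] [[414.7 264.4]]
plate c [0.5335 0.2302 0.0725] [[139.2 223.7]] [[415.9 269.5]]
```

```bash
python3 - <<'E'
from h import *
s=dict(np.load("scene4.npz"))
a=np.radians(191.1);z=np.array([np.cos(a),np.sin(a),0]);y=np.array([np.cos(a+np.pi/2),np.sin(a+np.pi/2),0])
p=np.array([.5344,.2282,.2282])
for d in(.024,.045): print(d,(proj(s,[p-z*d+y*.0095,p-z*d-y*.0095])).round(1), "crop4",((proj(s,[p-z*d+y*.0095,p-z*d-y*.0095])-[370,180])*5+[350,0]).round(0).tolist())
b=cv2.resize(s["img"][155:215,410:470],None,fx=10,fy=10,interpolation=cv2.INTER_CUBIC);cv2.imwrite("pics/6.png",b)
E
```

```text
0.024 [[431.1 196. ]
 [445.6 200.4]] crop4 [[655.0, 80.0], [728.0, 102.0]]
0.045 [[427.8 203. ]
 [442.7 207.6]] crop4 [[639.0, 115.0], [714.0, 138.0]]
```

View pics/6.png

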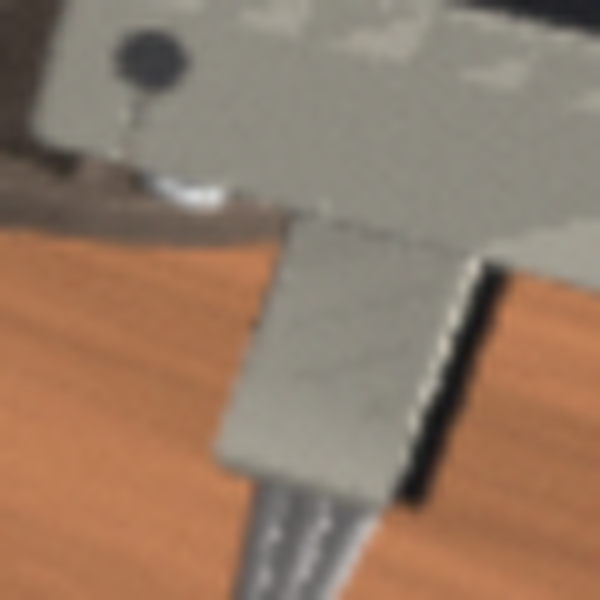

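```bash
python3 - <<'E'
from h import *
from plant import capture,get_state
st=get_state();print(st["tcp_pos"],st["qd"].round(2),st["time_s"])
c=capture("top");s=capture("scene");np.savez("top5.npz",**c);np.savez("scene5.npz",**s)
st=get_state();print(st["tcp_pos"],st["eef_rot"])
a=cv2.resize(c["img"][210:240,115:150],None,fx=11,fy=11,interpolation=cv2.INTER_CUBIC)
b=cv2.resize(s["img"][228:258,410:445],None,fx=11,fy=11,interpolation=cv2.INTER_CUBIC)
cv2.imwrite("pics/7.png",np.hstack([a,b]))
E
```

```text
[0.53517491 0.23022065 0.22746523] [-2.01 -1.99 -2.8  -0.15 -0.73 -3.4 ] 4.5667
[0.53424119 0.2273609  0.22783334] [  26.94375748   89.774245   -142.18999576]
```

View pics/7.png

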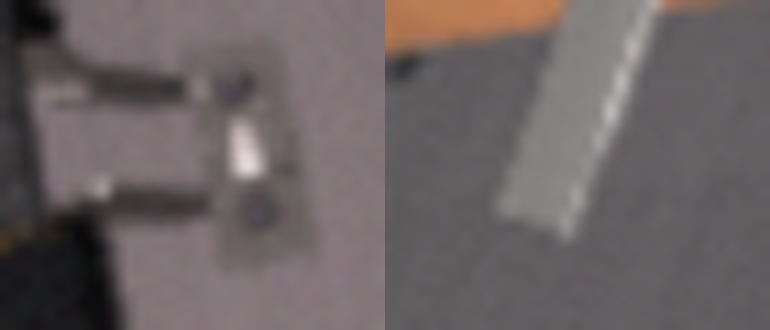

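```bash
cat >> h.py <<'E'
def look(tag,ct,cs,f):
    """save both; ct,cs crops (x0,y0,x1,y1)"""
    from plant import capture,get_state
    c=capture("top");s=capture("scene");np.savez(f"top{tag}.npz",**c);np.savez(f"scene{tag}.npz",**s)
    ims=[cv2.resize(i[q[1]:q[3],q[0]:q[2]],None,fx=f,fy=f,interpolation=cv2.INTER_CUBIC) for i,q in((c["img"],ct),(s["img"],cs)) if q]
    H=max(i.shape[0] for i in ims)
    cv2.imwrite(f"pics/{tag}.png",np.hstack([np.pad(i,((0,H-i.shape[0]),(0,0),(0,0))) for i in ims]))
    st=get_state();print(st["time_s"],st["tcp_pos"].round(4),st["eef_rot"].round(1),st["contact_force"].round(1),st["gripper_width"].round(4))
    return c,s
E
python3 - <<'E'
from h import *
c,s=look("8",(115,210,150,240),(410,228,445,258),11)
a=np.radians(190.8);z=np.array([np.cos(a),np.sin(a),0]);y=np.array([np.cos(a+np.pi/2),np.sin(a+np.pi/2),0])
from plant import get_state
p=get_state()["tcp_pos"]-[0,0,.0964];g=.0471-.052+.024
print(proj(c,[p-z*(g/2+.003)+y*.005,p+z*(g/2+.003)+y*.005]).round(1),proj(s,[p-z*(g/2+.006)+y*.005,p-z*(g/2+.006)-y*.005]).round(1))
E
```

```text
Traceback (most recent call last):
  File "h.py", line 46, in look
    st=get_state();print(st["time_s"],st["tcp_pos"].round(4),st["eef_rot"].round(1),st["contact_force"].round(1),st["gripper_width"].round(4))
                                                                                                                 ^^^^^^^^^^^^^^^^^^^^^^^^^
AttributeError: 'float' object has no attribute 'round'
```

View pics/8.png

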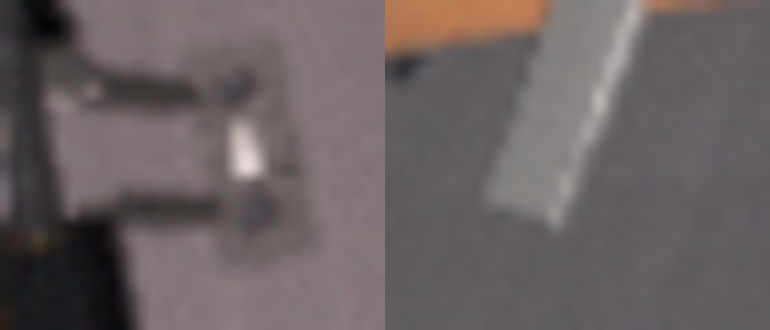

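```bash
sed -i 's/st\["gripper_width"\].round(4)/round(st["gripper_width"],4)/' h.py; python3 - <<'E'
from h import *
from plant import get_state
st=get_state();print(st["tcp_pos"],st["qd"].round(1))
c=dict(np.load("top8.npz"));s=dict(np.load("scene8.npz"))
a=np.radians(190.8);z=np.array([np.cos(a),np.sin(a),0]);y=np.array([np.cos(a+np.pi/2),np.sin(a+np.pi/2),0])
p=st["tcp_pos"]-[0,0,.0964];g=.0471-.052+.024
print(proj(c,[p-z*(g/2+.003)+y*.005,p+z*(g/2+.003)+y*.005]).round(1),proj(s,[p-z*(g/2+.006)+y*.005,p-z*(g/2+.006)-y*.005]).round(1))
# relative: candidate plate positions -> predicted upface centroid in both
yaw=np.radians(10.8);h=np.array([-np.sin(yaw),np.cos(yaw),0]);x=np.array([np.cos(yaw),np.sin(yaw),0]);t=np.radians(35)
A=np.c_[x,h*np.cos(t)+[0,0,np.sin(t)],-h*np.sin(t)+[0,0,np.cos(t)]]
for hy in(.2347,.2372):
  pl=np.array([.5327,hy,.0696])+A@[0,-.002,0]
  print(hy,proj(c,[pl+A@[0,.005,.012]]).round(1),proj(s,[pl+A@[0,.005,.012]]).round(1), "plate c",proj(c,[pl+A@[0,0,.005]]).round(1))
E
```

```text
[0.5343598  0.22628872 0.22886081] [-0.5 -0.8  0.1  0.1 -0.1  0.1]
[[134.  217.2]
 [135.9 227.4]] [[417.1 245.3]
 [423.8 247.8]]
0.2347 [[138.1 223.6]] [[417.2 265.8]] plate c [[139.2 223.7]]
0.2372 [[137.1 223.6]] [[418.7 266.5]] plate c [[138.2 223.7]]
```

Emit:
{"api": "play_rows", "payload": {
  "series": [0.015, 0.001, -0.003, 0, 0.015, 0, 0, 0, 0.008, 0, 0, 0, 0.0045, 0, 0, 0, 0, 0, 0, 0]
}}

```text
time_s: 5.18
tcp_pos: [0.5376, 0.2256, 0.1867]
eef_rot: [29.1, 89.9, -140.1]
contact_force: [-0.2, 0.6, -0.7]
gripper_width: 0.0475
```

Emit:
{"api": "play_rows", "payload": {
  "series": [0, 0, 0, 0, 0.002, 0, 0, 0, 0.001, 0, 0, 0, 0.001, 0, 0, 0, 0, 0, 0, 0]
}}

```text
time_s: 5.6
tcp_pos: [0.5381, 0.2267, 0.1836]
eef_rot: [-138.9, 90.0, 52.0]
contact_force: [-0.2, -0.7, -2.7]
gripper_width: 0.0478
```

```bash
python3 - <<'E'
from h import *
c,s=look("9",(115,205,150,240),(395,230,435,290),9)
E
```

```text
5.7 [0.5381 0.2267 0.1837] [-152.4   90.    38.4] [-0.   0.2 -1.9] 0.0473
```

View pics/9.png

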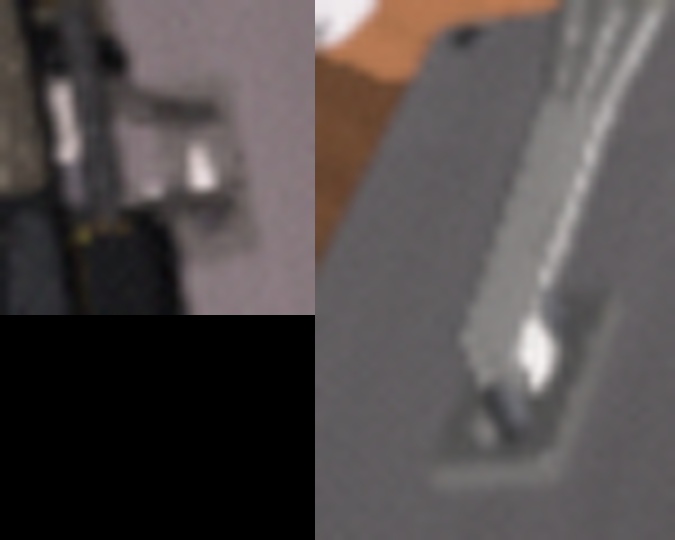

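Emit:
{"api": "play_rows", "payload": {
  "series": [-0.003, 0, 0, 0, 0, 0, 0.003, 0, 0.001, 0, 0, 0, 0.001, 0, 0, 0, 0.001, 0, 0, 0]
}}

```text
time_s: 6.12
tcp_pos: [0.5351, 0.2261, 0.1835]
eef_rot: [-120.6, 90.0, 70.2]
contact_force: [0.2, -0.1, -1.3]
gripper_width: 0.0473
```

Emit:
{"api": "play_rows", "payload": {
  "series": [0, 0, 0, 0, 0, 0, 0, 0, 0, 0, 0, 0, 0, 0, 0, 0, 0, 0, 0, 0]
}}

```text
time_s: 6.53
tcp_pos: [0.5352, 0.2261, 0.1836]
eef_rot: [111.7, 90.0, -57.5]
contact_force: [-0.5, -0.2, -1.3]
gripper_width: 0.0475
```

```bash
python3 - <<'E'
from h import *
c,s=look("10",(115,205,150,240),(395,230,435,290),10)
E
```

```text
6.6333 [0.5352 0.226  0.1836] [  54.8   90.  -114.4] [ 0.2  0.1 -0.4] 0.0477
```

View pics/10.png

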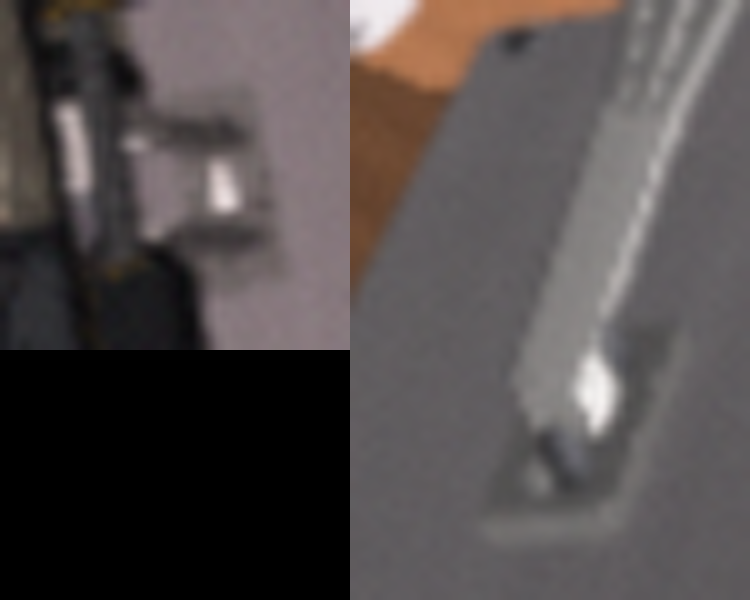

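Emit:
{"api": "play_rows", "payload": {
  "series": [0, 0.0015, 0.001, 0, 0.001, 0, 0, 0, 0.001, 0, 0, 0, 0, 0, 0, 0, 0, 0, 0, 0]
}}

```text
time_s: 7.05
tcp_pos: [0.5344, 0.2244, 0.1815]
eef_rot: [31.5, 90.0, -137.6]
contact_force: [-0.2, 1.2, -1.1]
gripper_width: 0.0476
```

Emit:
{"api": "play_rows", "payload": {
  "series": [0, 0, 0, 0, 0.001, 0, 0, 0, 0, 0, 0, 0, 0, 0, 0, 0, 0, 0, 0, 0]
}}

```text
time_s: 7.47
tcp_pos: [0.5345, 0.2244, 0.1806]
eef_rot: [-178.6, 90.0, 12.2]
contact_force: [0.7, 0.4, -1.1]
gripper_width: 0.0474
```

Emit:
{"api": "play_rows", "payload": {
  "series": [0.001, 0, 0, 0, 0, 0, 0, 0, 0, 0, 0, 0, 0, 0, 0, 0, 0, 0, 0, 0]
}}

```text
time_s: 7.88
tcp_pos: [0.5345, 0.2244, 0.1796]
eef_rot: [-97.5, 90.0, 93.3]
contact_force: [-0.4, 1.4, -0.9]
gripper_width: 0.0475
```

Emit:
{"api": "play_rows", "payload": {
  "series": [0.001, 0, 0, 0, 0, 0, 0, 0, 0, 0, 0, 0, 0, 0, 0, 0, 0, 0, 0, 0]
}}

```text
time_s: 8.3
tcp_pos: [0.5345, 0.2244, 0.1786]
eef_rot: [-146.9, 90.0, 43.9]
contact_force: [0.8, 0.4, -0.6]
gripper_width: 0.0472
```

Emit:
{"api": "play_rows", "payload": {
  "series": [0.001, 0, 0, 0, 0, 0, 0, 0, 0, 0, 0, 0, 0, 0, 0, 0, 0, 0, 0, 0]
}}

```text
time_s: 8.72
tcp_pos: [0.5345, 0.2244, 0.1776]
eef_rot: [53.1, 90.0, -116.0]
contact_force: [0.4, -0.8, -1.2]
gripper_width: 0.0474
```

```bash
python3 - <<'E'
from h import *
c,s=look("11",(115,205,150,240),(395,230,435,290),10)
E
```

```text
8.8167 [0.5345 0.2244 0.1776] [179.1  90.   10. ] [ 0.   0.1 -0.7] 0.0472
```

View pics/11.png

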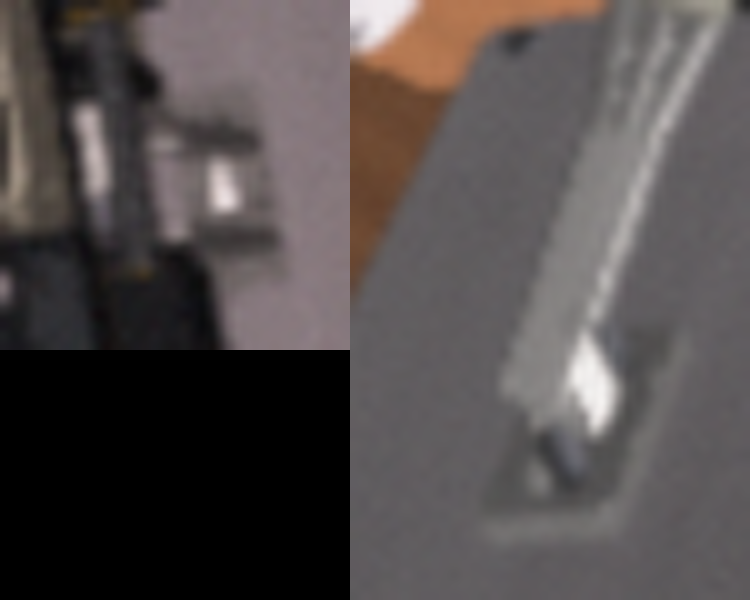

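Emit:
{"api": "play_rows", "payload": {
  "series": [0.001, -0.001, 0, 0, 0.001, 0, 0, 0, 0, 0, 0, 0, 0, 0, 0, 0, 0, 0, 0, 0]
}}

```text
time_s: 9.23
tcp_pos: [0.5341, 0.2253, 0.1753]
eef_rot: [9.6, 90.0, -159.6]
contact_force: [-0.7, -0.7, -1.3]
gripper_width: 0.0477
```

Emit:
{"api": "play_rows", "payload": {
  "series": [0.001, 0, 0, 0, 0, 0, 0, 0, 0, 0, 0, 0, 0, 0, 0, 0, 0, 0, 0, 0]
}}

```text
time_s: 9.65
tcp_pos: [0.5341, 0.2253, 0.1743]
eef_rot: [17.9, 90.0, -151.3]
contact_force: [-0.0, -1.4, -2.6]
gripper_width: 0.0474
```

Emit:
{"api": "play_rows", "payload": {
  "series": [0.001, 0, 0, 0, 0, 0, 0, 0, 0, 0, 0, 0, 0, 0, 0, 0, 0, 0, 0, 0]
}}

```text
time_s: 10.07
tcp_pos: [0.5343, 0.2254, 0.1735]
eef_rot: [-30.1, 90.0, 160.7]
contact_force: [0.3, -1.3, -1.1]
gripper_width: 0.0476
```

```bash
python3 - <<'E'
from h import *
c,s=look("12",(115,205,150,240),(395,230,435,290),10)
E
```

```text
10.1667 [0.5342 0.2254 0.1735] [-45.8  90.  145. ] [ 0.7 -1.2 -1.3] 0.0477
```

View pics/12.png

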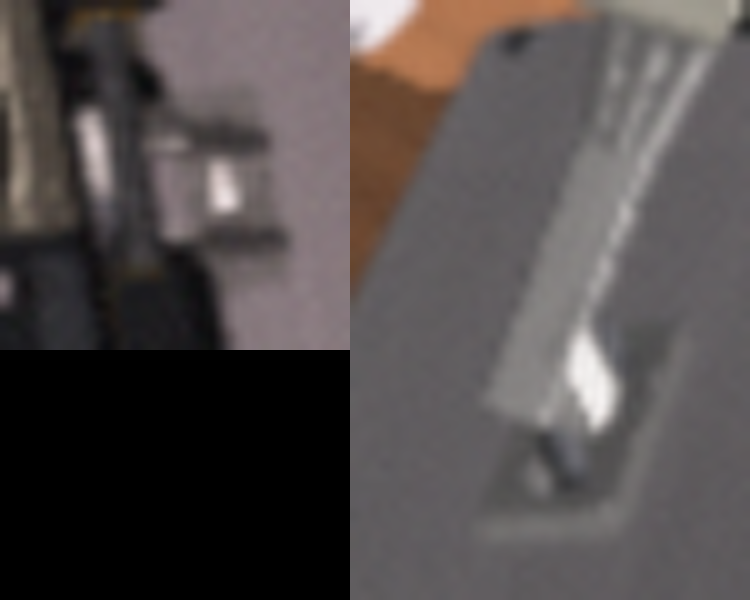

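Emit:
{"api": "play_rows", "payload": {
  "series": [-0.003, 0, 0, 0, 0, -0.002, 0, 0, 0, -0.0015, 0, 0, 0, 0, 0, 0, 0, 0, 0, 0]
}}

```text
time_s: 10.58
tcp_pos: [0.5338, 0.2291, 0.1769]
eef_rot: [-158.9, 90.0, 32.0]
contact_force: [0.2, -0.1, 2.0]
gripper_width: 0.0479
```

```bash
python3 - <<'E'
from h import *
c,s=look("13",(115,205,150,240),(395,230,435,290),10)
E
```

```text
10.6833 [0.5338 0.2291 0.1769] [-156.2   90.    34.7] [ 0.8 -0.   2.2] 0.0476
```

View pics/13.png

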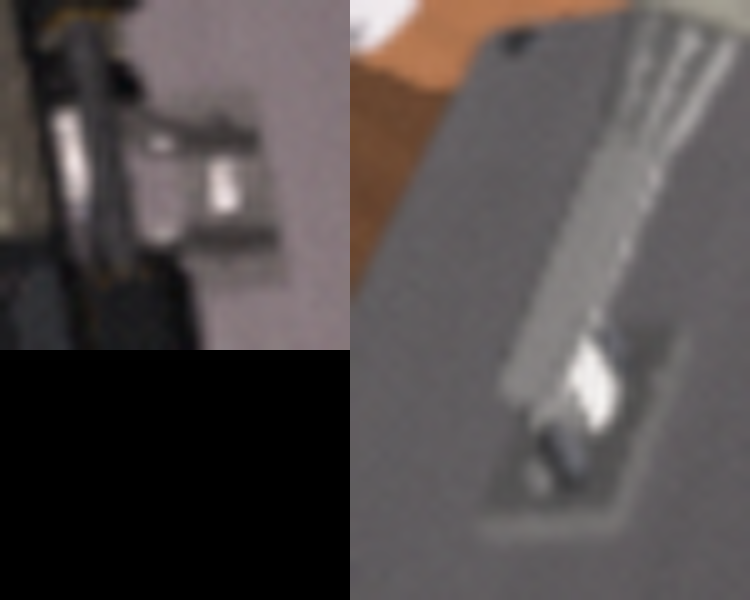

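Emit:
{"api": "play_rows", "payload": {
  "series": [-0.004, 0, 0, 0, -0.004, 0, 0, 0, 0, 0, 0, 0, 0, 0, 0, 0, 0, 0, 0, 0]
}}

```text
time_s: 11.1
tcp_pos: [0.5335, 0.2288, 0.1845]
eef_rot: [-78.1, 90.0, 112.7]
contact_force: [-1.2, 0.3, -1.7]
gripper_width: 0.0474
```

```bash
python3 - <<'E'
from h import *
c,s=look("14",(115,205,150,240),(395,215,435,290),8)
a=np.radians(190.8);z=np.array([np.cos(a),np.sin(a),0]);y=np.array([np.cos(a+np.pi/2),np.sin(a+np.pi/2),0])
from plant import get_state
p=get_state()["tcp_pos"]-[0,0,.0964];g=.0475-.052+.024
print((proj(c,[p-z*(g/2+.003)+y*.005,p+z*(g/2+.003)+y*.005])-[115,205])*8,(proj(s,[p-z*(g/2+.006)+y*.005,p-z*(g/2+.006)-y*.005])-[395,215])*8+[280,0])
E
```

```text
11.2 [0.5335 0.2287 0.1844] [  15.    90.  -154.2] [-0.4  0.4 -1.4] 0.0472
[[191.08823568 105.65568706]
 [205.43732152 184.39038898]] [[414.5681528  413.07734042]
 [465.25729771 433.253985  ]]
```

View pics/14.png

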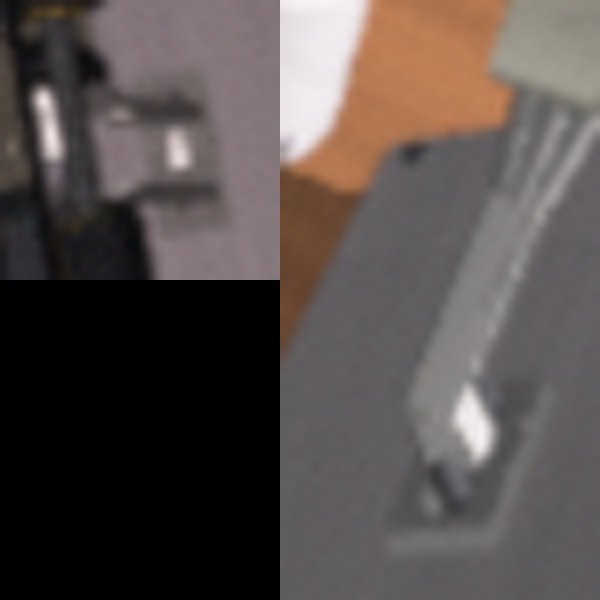

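Emit:
{"api": "play_rows", "payload": {
  "series": [0, 0, 0, 0, 0, 0, 0, 0, 0.004, 0, 0, 0, 0.004, 0, 0, 0, 0, 0, 0, 0],
  "jaw": 49
}}

```text
time_s: 11.62
tcp_pos: [0.5343, 0.229, 0.1762]
eef_rot: [-179.5, 89.9, 11.3]
contact_force: [3.5, 0.6, -1.1]
gripper_width: 0.0431
```

Emit:
{"api": "play_rows", "payload": {
  "series": [0.001, 0, 0, 0, 0.001, 0, 0, 0, 0.001, 0, 0, 0, 0, 0, 0, 0, 0, 0, 0, 0]
}}

```text
time_s: 12.03
tcp_pos: [0.5339, 0.229, 0.1737]
eef_rot: [-167.6, 90.0, 23.2]
contact_force: [4.2, -0.7, 0.3]
gripper_width: 0.043
```

```bash
python3 - <<'E'
from h import *
c,s=look("15",(115,205,150,240),(395,230,435,290),10)
E
```

```text
12.1333 [0.5339 0.229  0.1737] [-162.4   90.    28.4] [ 3.8  0.4 -0.6] 0.043
```

View pics/15.png

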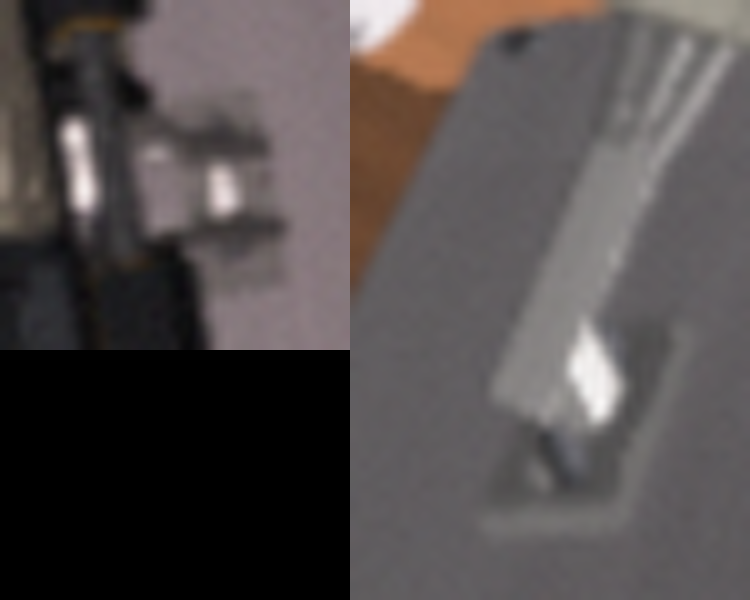

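Emit:
{"api": "play_rows", "payload": {
  "series": [0, 0, -0.001, 0, 0, -0.0015, 0, 0, 0, -0.0015, 0, 0, 0, 0, 0, 0, 0, 0, 0, 0]
}}

```text
time_s: 12.55
tcp_pos: [0.5336, 0.2319, 0.1733]
eef_rot: [13.5, 89.9, -155.7]
contact_force: [1.6, -0.2, -0.2]
gripper_width: 0.0432
```

```bash
python3 - <<'E'
from h import *
c,s=look("16",(115,205,150,240),(395,230,435,290),10)
E
```

```text
12.65 [0.5337 0.2319 0.1733] [   9.6   90.  -159.5] [ 1.2  0.7 -1.2] 0.0432
```

View pics/16.png

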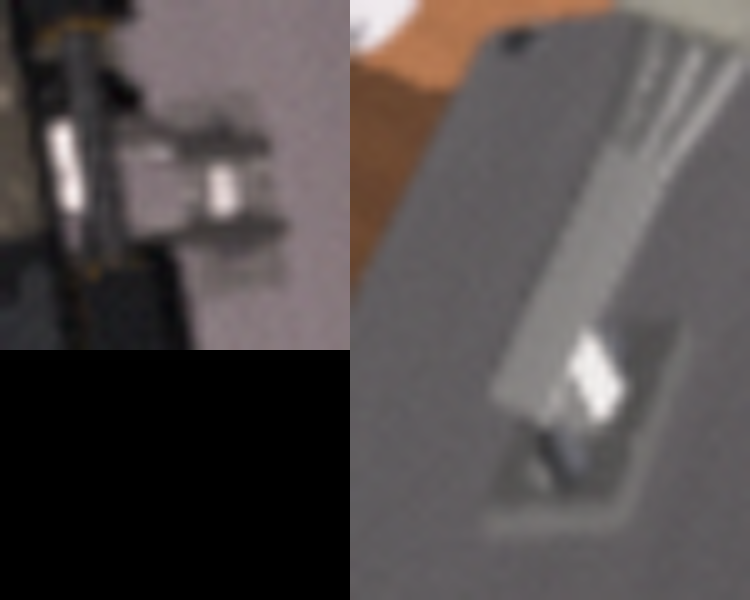

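Emit:
{"api": "play_rows", "payload": {
  "series": [-0.004, 0, 0, 0, 0, -0.003, 0, 0, 0, -0.002, 0, 0, 0, 0, 0, 0, 0, 0, 0, 0]
}}

```text
time_s: 13.07
tcp_pos: [0.5328, 0.2371, 0.1775]
eef_rot: [-20.8, 90.0, 170.1]
contact_force: [0.7, 0.6, -0.1]
gripper_width: 0.0434
```

```bash
python3 - <<'E'
from h import *
c,s=look("17",(115,205,150,240),(395,230,435,290),10)
E
```

```text
13.1667 [0.5329 0.237  0.1775] [-24.9  90.  166. ] [-0.1  0.  -0.5] 0.0435
```

View pics/17.png

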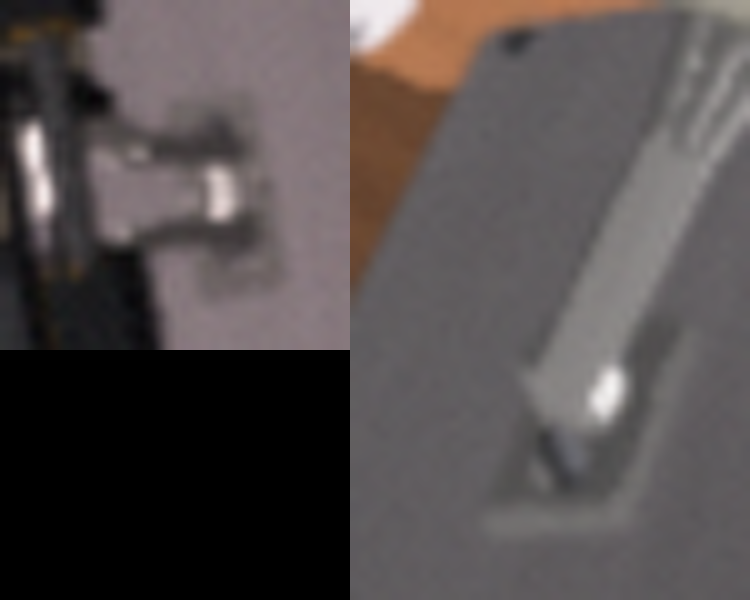

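Emit:
{"api": "play_rows", "payload": {
  "series": [0, 0.002, 0, 0, 0.002, 0, 0, 0, 0.001, 0, 0, 0, 0.0005, 0, 0, 0, 0, 0, 0, 0]
}}

```text
time_s: 13.58
tcp_pos: [0.5346, 0.2351, 0.1758]
eef_rot: [-172.1, 89.8, 18.8]
contact_force: [-1.8, -0.0, 9.2]
gripper_width: 0.0432
```

```bash
python3 - <<'E'
from h import *
c,s=look("18",(115,205,150,240),(395,230,435,290),10)
E
```

```text
13.6833 [0.5346 0.2352 0.1759] [-169.9   89.8   21. ] [-0.9 -0.   9. ] 0.043
```

View pics/18.png

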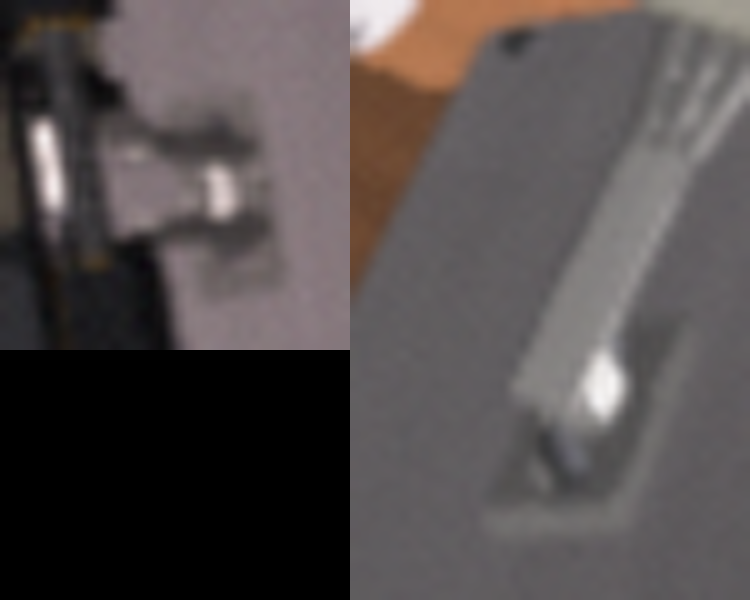

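Emit:
{"api": "play_rows", "payload": {
  "series": [-0.0035, 0, 0, 0, 0, -0.001, 0.0016, 0, 0, 0, 0, 0, 0.0015, 0, 0, 0, 0.001, 0, 0, 0],
  "jaw": 48
}}

```text
time_s: 14.1
tcp_pos: [0.5328, 0.2361, 0.1763]
eef_rot: [-171.1, 89.8, 19.7]
contact_force: [0.9, -0.2, 11.9]
gripper_width: 0.0421
```

Emit:
{"api": "play_rows", "payload": {
  "series": [0, 0, 0, 0, 0.001, 0, 0, 0, 0, 0, 0, 0, 0, 0, 0, 0, 0, 0, 0, 0]
}}

```text
time_s: 14.52
tcp_pos: [0.5327, 0.2362, 0.1756]
eef_rot: [-166.9, 89.8, 24.0]
contact_force: [0.2, 0.5, 10.3]
gripper_width: 0.0423
```

```bash
python3 - <<'E'
from h import *
c,s=look("19",(115,205,150,240),(395,230,435,290),10)
E
```

```text
14.6167 [0.5327 0.2362 0.1755] [-166.3   89.8   24.6] [-0.1 -0.5  9.6] 0.0422
```

View pics/19.png

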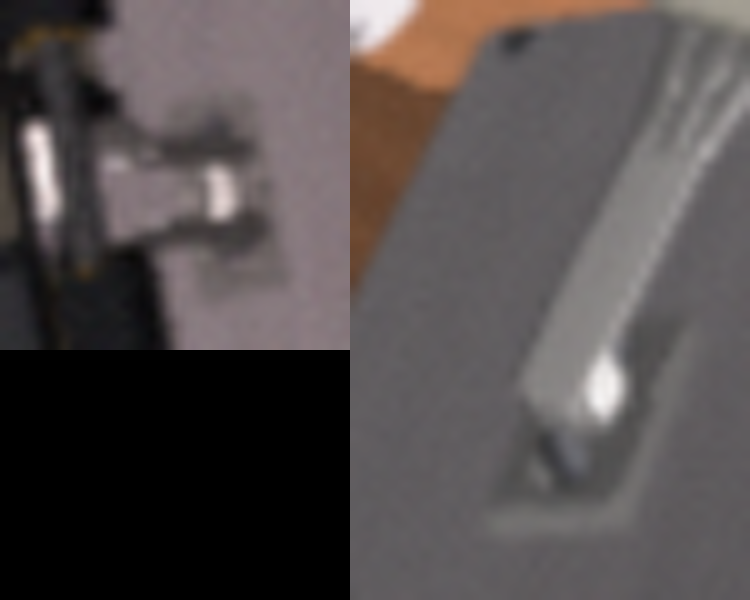

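Emit:
{"api": "play_rows", "payload": {
  "series": [-0.001, 0, 0, 0, 0, 0, 0, 0, 0, 0, 0, 0, 0, 0, 0, 0, 0, 0, 0, 0],
  "jaw": 38,
  "squeeze": 40
}}

```text
time_s: 15.03
tcp_pos: [0.533, 0.2362, 0.1758]
eef_rot: [-166.1, 89.8, 24.8]
contact_force: [4.6, 0.5, 4.8]
gripper_width: 0.0382
```

Emit:
{"api": "play_rows", "payload": {
  "series": [0, 0, 0, 0, 0, 0, 0, 0, 0, 0, 0, 0, 0, 0, 0, 0, 0, 0, 0, 0]
}}

```text
time_s: 15.45
tcp_pos: [0.533, 0.2362, 0.1758]
eef_rot: [-166.7, 89.8, 24.1]
contact_force: [5.0, 0.9, 3.4]
gripper_width: 0.038
```

```bash
python3 - <<'E'
from h import *
c,s=look("20",(115,205,150,240),(395,230,435,290),10)
E
```

```text
15.55 [0.533  0.2362 0.1758] [-166.6   89.8   24.2] [5.6 1.3 4. ] 0.0384
```

View pics/20.png

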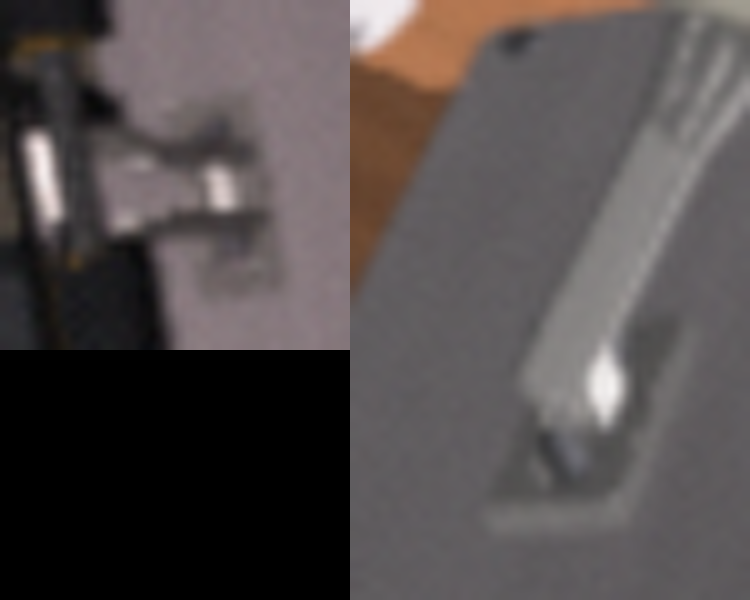

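Emit:
{"api": "play_rows", "payload": {
  "series": [-0.0033, 0.0023, 0, 0, -0.0033, 0.0023, 0, 0, -0.0033, 0.0023, 0, 0, -0.0033, 0.0023, 0, 0, -0.0033, 0.0023, 0, 0]
}}

```text
time_s: 15.97
tcp_pos: [0.5323, 0.2234, 0.1903]
eef_rot: [15.6, 89.8, -153.6]
contact_force: [-0.5, -0.4, -2.9]
gripper_width: 0.0378
```

```bash
python3 - <<'E'
from h import *
c,s=look("21",(115,205,150,240),(395,230,435,290),10)
E
```

```text
16.0667 [0.5329 0.2234 0.191 ] [  18.3   89.9 -150.9] [-0.  -0.3 -1.7] 0.0383
```

View pics/21.png

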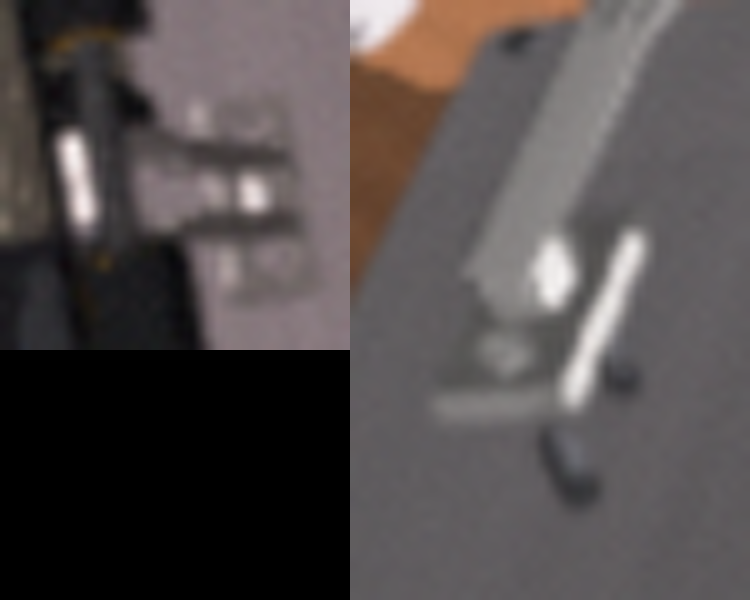

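```bash
python3 - <<'E'
from h import *
plan([.600,-.289,.230],190.8,maxrow=.0365)
E
```

```text
t 16.07 tcp [0.5329 0.2234 0.191 ] ang -169.2 j [ 42.  13. -15.  -0. -62. -31.] w 0.0383 F [-0.  -0.3 -1.7] n 15
[-0.0026, 0.0344, 0.002, -0.0]
[-0.0026, 0.0344, 0.002, -0.0]
[-0.0026, 0.0344, 0.002, -0.0]
[-0.0026, 0.0344, 0.002, -0.0]
[-0.0026, 0.0344, 0.002, -0.0]
[-0.0026, 0.0344, 0.002, -0.0]
[-0.0026, 0.0344, 0.002, -0.0]
[-0.0026, 0.0344, 0.002, -0.0]
[-0.0026, 0.0344, 0.002, -0.0]
[-0.0026, 0.0344, 0.002, -0.0]
[-0.0026, 0.0344, 0.002, -0.0]
[-0.0026, 0.0344, 0.002, -0.0]
[-0.0026, 0.0344, 0.002, -0.0]
[-0.0026, 0.0344, 0.002, -0.0]
[-0.0026, 0.0344, 0.002, -0.0]
```

Emit:
{"api": "play_rows", "payload": {
  "series": [-0.01, 0.01, 0, 0, -0.01, 0.02, 0.002, 0, -0.01, 0.03, 0.002, 0, -0.008, 0.034, 0.002, 0, 0, 0.034, 0.002, 0]
}}

```text
time_s: 16.48
tcp_pos: [0.5503, 0.0957, 0.2315]
eef_rot: [-176.4, 89.9, 14.5]
contact_force: [1.7, -0.0, -1.6]
gripper_width: 0.038
```

Emit:
{"api": "play_rows", "payload": {
  "series": [0, 0.034, 0.002, 0, 0, 0.034, 0.002, 0, 0, 0.034, 0.002, 0, 0, 0.034, 0.002, 0, 0, 0.034, 0.002, 0]
}}

```text
time_s: 16.9
tcp_pos: [0.5713, -0.0739, 0.2297]
eef_rot: [-14.0, 89.9, 176.9]
contact_force: [1.4, 1.0, -1.5]
gripper_width: 0.0382
```

Emit:
{"api": "play_rows", "payload": {
  "series": [0, 0.034, 0.002, 0, 0, 0.034, 0.002, 0, 0, 0.034, 0.002, 0, 0, 0.034, 0.002, 0, 0, 0.034, 0.002, 0]
}}

```text
time_s: 17.32
tcp_pos: [0.5933, -0.2426, 0.2296]
eef_rot: [-27.7, 89.9, 163.2]
contact_force: [1.1, 0.4, -1.4]
gripper_width: 0.0386
```

Emit:
{"api": "play_rows", "payload": {
  "series": [0, 0.03, 0.002, 0, 0, 0.02, 0, 0, 0, 0.01, 0, 0, 0, 0, 0, 0, 0, 0, 0, 0]
}}

```text
time_s: 17.73
tcp_pos: [0.6029, -0.3002, 0.229]
eef_rot: [-35.0, 89.9, 155.7]
contact_force: [-0.0, 0.4, -1.4]
gripper_width: 0.0382
```

```bash
python3 - <<'E'
from h import *
plan([.600,-.289,.140],190.8)
c,s=look("22",(305,165,365,225),(170,100,250,220),5)
E
```

```text
t 17.73 tcp [ 0.6029 -0.3002  0.229 ] ang -169.2 j [-10.  20.   1.  -0. -70.  21.] w 0.0382 F [-0.   0.4 -1.4] n 3
[0.0297, -0.0039, 0.0002, -0.0002]
[0.0297, -0.0039, 0.0002, -0.0002]
[0.0297, -0.0039, 0.0002, -0.0002]
17.8333 [ 0.6033 -0.2992  0.2296] [-52.7  90.  138.2] [-0.2 -0.2 -2.5] 0.038
```

View pics/22.png

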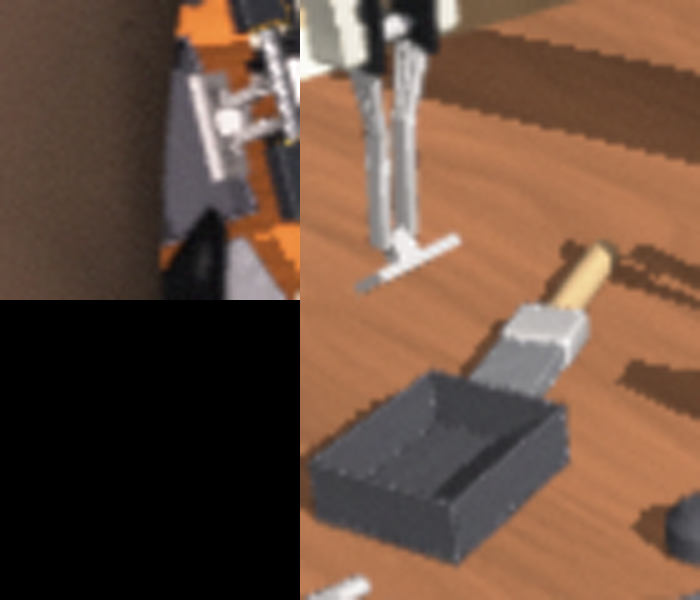

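Emit:
{"api": "play_rows", "payload": {
  "series": [0.01, -0.004, 0, 0, 0.025, -0.004, 0, 0, 0.025, -0.003, 0, 0, 0.02, 0, 0, 0, 0.012, 0, 0, 0]
}}

```text
time_s: 18.25
tcp_pos: [0.6001, -0.2872, 0.1347]
eef_rot: [-34.7, 89.8, 156.2]
contact_force: [-0.2, 0.4, -1.4]
gripper_width: 0.0384
```

Emit:
{"api": "play_rows", "payload": {
  "series": [0, 0, 0, 0, 0.005, 0, 0, 0, 0.004, 0, 0, 0, 0.003, 0, 0, 0, 0, 0, 0, 0]
}}

```text
time_s: 18.67
tcp_pos: [0.6017, -0.2891, 0.1257]
eef_rot: [173.7, 90.0, 4.5]
contact_force: [0.1, 0.5, -1.6]
gripper_width: 0.0381
```

```bash
python3 - <<'E'
from h import *
plan([.600,-.289,.120],190.8)
c,s=look("23",(305,165,365,225),(170,130,250,220),6)
E
```

```text
t 18.67 tcp [ 0.6017 -0.2891  0.1257] ang -169.2 j [ -9.  24.  -8.  -0. -58.  20.] w 0.0381 F [ 0.1  0.5 -1.6] n 1
[0.0057, -0.0004, 0.0016, 0.0004]
18.7667 [ 0.6018 -0.2893  0.1261] [154.8  90.  -14.4] [-0.3 -0.1 -1.7] 0.0382
```

View pics/23.png

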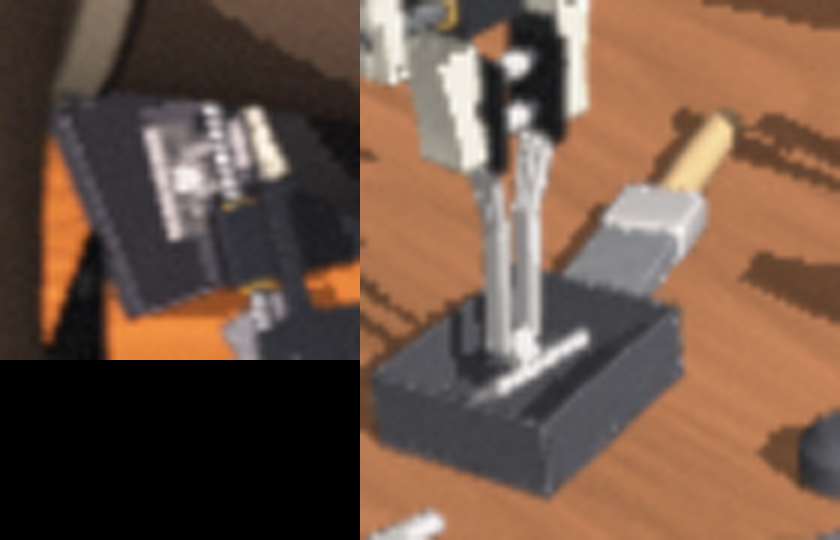

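Emit:
{"api": "play_rows", "payload": {
  "series": [0.003, 0, 0, 0, 0.002, 0, 0, 0, 0, 0, 0, 0, 0, 0, 0, 0, 0, 0, 0, 0]
}}

```text
time_s: 19.18
tcp_pos: [0.6016, -0.2892, 0.1206]
eef_rot: [92.8, 90.0, -76.3]
contact_force: [1.4, -0.8, -1.5]
gripper_width: 0.0381
```

Emit:
{"api": "play_rows", "payload": {
  "series": [0.0015, 0, 0, 0, 0.001, 0, 0, 0, 0, 0, 0, 0, 0, 0, 0, 0, 0, 0, 0, 0]
}}

```text
time_s: 19.6
tcp_pos: [0.6016, -0.2892, 0.118]
eef_rot: [80.8, 90.0, -88.3]
contact_force: [-0.1, -0.0, -2.1]
gripper_width: 0.038
```

Emit:
{"api": "play_rows", "payload": {
  "series": [0.001, 0, 0, 0, 0.001, 0, 0, 0, 0, 0, 0, 0, 0, 0, 0, 0, 0, 0, 0, 0]
}}

```text
time_s: 20.02
tcp_pos: [0.6017, -0.2892, 0.1163]
eef_rot: [151.2, 90.0, -18.0]
contact_force: [0.2, 0.3, 0.2]
gripper_width: 0.038
```

Emit:
{"api": "play_rows", "payload": {
  "series": [0, 0, 0, 0, 0, 0, 0, 0, 0, 0, 0, 0, 0, 0, 0, 0, 0, 0, 0, 0],
  "jaw": 53
}}

```text
time_s: 20.43
tcp_pos: [0.6015, -0.2891, 0.1159]
eef_rot: [-20.6, 90.0, 170.3]
contact_force: [0.1, 0.5, -2.4]
gripper_width: 0.0464
```

```bash
python3 - <<'E'
from h import *
c,s=look("24",(305,165,365,225),(170,130,250,220),6)
E
```

```text
20.5333 [ 0.6015 -0.2891  0.116 ] [-30.8  90.  160. ] [ 0.  -1.1 -0.5] 0.0463
```

View pics/24.png

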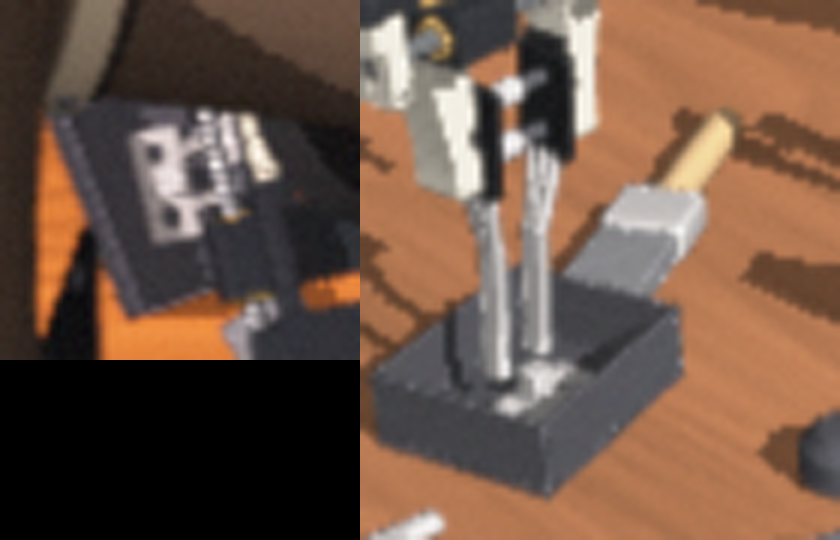

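Emit:
{"api": "play_rows", "payload": {
  "series": [-0.01, 0, 0, 0, -0.02, 0, 0, 0, -0.025, 0, 0, 0, -0.02, 0, 0, 0, -0.005, 0, 0, 0]
}}

```text
time_s: 20.95
tcp_pos: [0.6034, -0.2899, 0.2011]
eef_rot: [147.4, 89.6, -21.7]
contact_force: [0.8, 0.3, -0.9]
gripper_width: 0.0461
```

```bash
python3 - <<'E'
from h import *
plan([.649,-.065,.196],162,maxrow=.035)
E
```

```text
t 20.95 tcp [ 0.6034 -0.2899  0.2011] ang -169.1 j [ -9.  21.  -3.   0. -66.  20.] w 0.0461 F [ 0.8  0.3 -0.9] n 7
[0.0007, -0.0303, -0.0125, 0.072]
[0.0007, -0.0311, -0.0102, 0.072]
[0.0007, -0.0318, -0.008, 0.072]
[0.0007, -0.0323, -0.0057, 0.072]
[0.0007, -0.0326, -0.0033, 0.072]
[0.0007, -0.0328, -0.001, 0.072]
[0.0007, -0.0328, 0.0014, 0.072]
```

Emit:
{"api": "play_rows", "payload": {
  "series": [0, -0.0303, -0.0125, 0.072, 0, -0.0311, -0.0102, 0.072, 0, -0.0318, -0.008, 0.072, 0, -0.0323, -0.0057, 0.072, 0, -0.0326, -0.0033, 0.072]
}}

```text
time_s: 21.37
tcp_pos: [0.6342, -0.1272, 0.1964]
eef_rot: [-145.5, 90.0, 24.5]
contact_force: [0.2, 0.6, -0.3]
gripper_width: 0.0467
```

Emit:
{"api": "play_rows", "payload": {
  "series": [0, -0.0328, -0.001, 0.072, 0, -0.0328, 0.0014, 0.072, 0.02, 0, 0, 0, 0.02, 0, 0, 0, 0.015, 0, 0, 0]
}}

```text
time_s: 21.78
tcp_pos: [0.6469, -0.0631, 0.1399]
eef_rot: [-10.1, 90.0, 152.0]
contact_force: [-0.6, -0.6, -2.1]
gripper_width: 0.0463
```

Emit:
{"api": "play_rows", "payload": {
  "series": [0, 0, 0, 0, 0, 0, 0, 0, 0, 0, 0, 0, 0, 0, 0, 0, 0, 0, 0, 0]
}}

```text
time_s: 22.2
tcp_pos: [0.648, -0.0644, 0.1424]
eef_rot: [-155.7, 89.9, 6.3]
contact_force: [0.4, -0.2, -1.2]
gripper_width: 0.0465
```

```bash
python3 - <<'E'
from h import *
plan([.649,-.065,.135],162,maxrow=.035)
c,s=look("25",(232,155,282,210),(205,190,285,275),6)
E
```

```text
t 22.20 tcp [ 0.648  -0.0644  0.1424] ang 161.9 j [ 11.  22.  -9.   0. -59. -30.] w 0.0465 F [ 0.4 -0.2 -1.2] n 1
[0.0074, 0.0002, -0.0011, -0.0011]
22.3 [ 0.6477 -0.0644  0.142 ] [-152.9   89.9    9. ] [ 0.1 -0.2 -0.2] 0.0462
```

View pics/25.png

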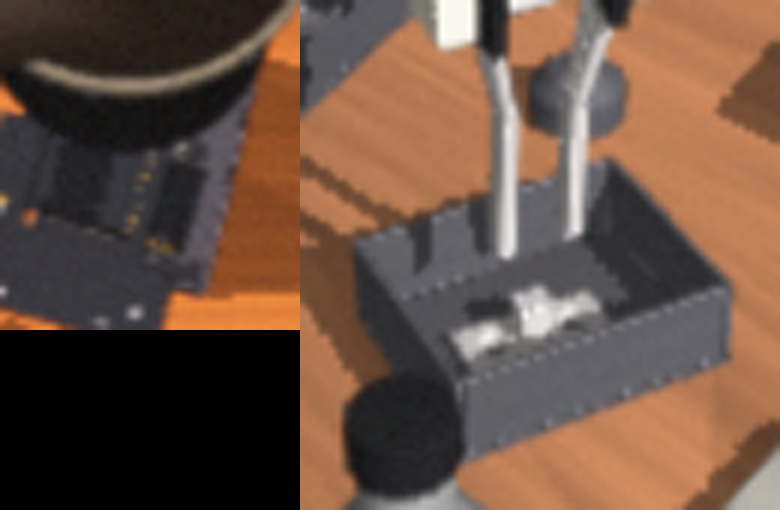

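```bash
python3 - <<'E'
from h import *
s=dict(np.load("scene25.npz"))
a=np.radians(161.9);z=np.array([np.cos(a),np.sin(a),0]);y=np.array([np.cos(a+np.pi/2),np.sin(a+np.pi/2),0])
t=onz(s,[[239.2,232.5],[250.8,229.5]],.047);print("tips",t.round(4));tc=t.mean(0)+y*.005;print(tc)
# plate corners in scene
b=cv2.resize(s["img"][226:256,225:265],None,fx=16,fy=16,interpolation=cv2.INTER_CUBIC);cv2.imwrite("pics/26.png",b)
# predicted lug top corners for plate at est
P=np.array([.6464,-.0731,.003])
for q in([.006,.005,.019],[.006,-.005,.019],[-.006,-.005,.019],[-.006,.005,.019],[.026,.011,.005],[.026,-.011,.005],[-.026,-.011,.005],[-.026,.011,.005]):
    w=P+z*q[0]+y*q[1]+[0,0,q[2]];print(q,((proj(s,[w])[0]-[225,226])*16).round(0))
E
```

```text
tips [[ 0.659  -0.0715  0.047 ]
 [ 0.6357 -0.0623  0.047 ]]
[ 0.64580298 -0.07166813  0.047     ]
[0.006, 0.005, 0.019] [321. 171.]
[0.006, -0.005, 0.019] [354. 216.]
[-0.006, -0.005, 0.019] [269. 243.]
[-0.006, 0.005, 0.019] [237. 197.]
[0.026, 0.011, 0.005] [440. 183.]
[0.026, -0.011, 0.005] [513. 281.]
[-0.026, -0.011, 0.005] [147. 401.]
[-0.026, 0.011, 0.005] [ 80. 297.]
```

View pics/26.png

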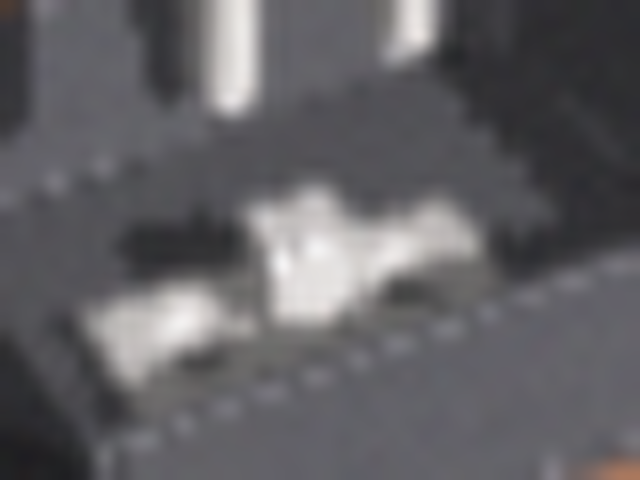

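Emit:
{"api": "play_rows", "payload": {
  "series": [0.008, 0, -0.001, 0, 0.008, 0, 0, 0, 0.006, 0, 0, 0, 0.004, 0, 0, 0, 0, 0, 0, 0]
}}

```text
time_s: 22.72
tcp_pos: [0.6474, -0.0647, 0.1133]
eef_rot: [24.0, 89.8, -174.1]
contact_force: [0.1, 0.3, -1.9]
gripper_width: 0.0463
```

Emit:
{"api": "play_rows", "payload": {
  "series": [0, 0, 0, 0, 0, 0, 0, 0, 0, 0, 0, 0, 0, 0, 0, 0, 0, 0, 0, 0]
}}

```text
time_s: 23.13
tcp_pos: [0.6485, -0.0645, 0.1154]
eef_rot: [-153.4, 90.0, 8.5]
contact_force: [0.6, 0.3, -1.1]
gripper_width: 0.0466
```

```bash
python3 - <<'E'
from h import *
c,s=look("27",None,(225,220,265,256),16)
E
```

```text
23.2333 [ 0.6484 -0.0646  0.1153] [-159.4   90.     2.5] [-0.5 -1.  -1.3] 0.0469
```

View pics/27.png

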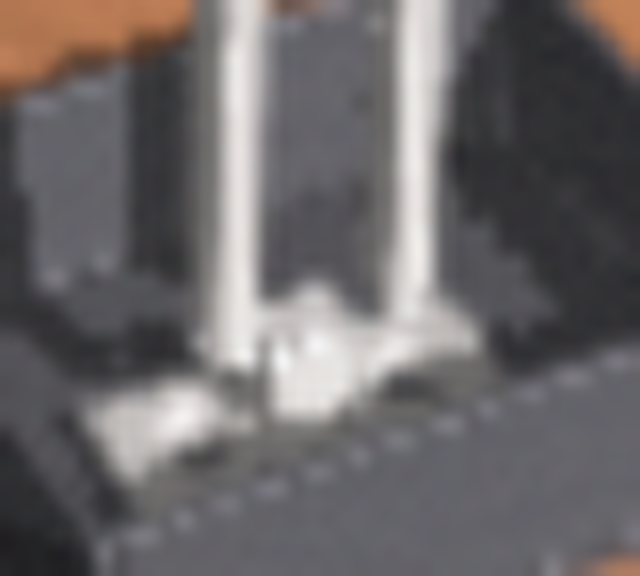

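Emit:
{"api": "play_rows", "payload": {
  "series": [0.003, 0, -0.002, 0, 0, 0, 0, 0, 0, 0, 0, 0, 0, 0, 0, 0, 0, 0, 0, 0]
}}

```text
time_s: 23.65
tcp_pos: [0.6502, -0.0652, 0.112]
eef_rot: [8.7, 90.0, 170.6]
contact_force: [0.5, -0.2, -1.6]
gripper_width: 0.0465
```

Emit:
{"api": "play_rows", "payload": {
  "series": [0, 0, 0, 0, 0, 0, 0, 0, 0, 0, 0, 0, 0, 0, 0, 0, 0, 0, 0, 0],
  "jaw": 38,
  "squeeze": 20
}}

```text
time_s: 24.07
tcp_pos: [0.6502, -0.0652, 0.1121]
eef_rot: [-162.6, 90.0, -0.7]
contact_force: [-0.0, -0.8, -1.1]
gripper_width: 0.0392
```

```bash
python3 - <<'E'
from h import *
c,s=look("28",None,(225,220,265,256),16)
E
```

```text
24.1667 [ 0.6502 -0.0652  0.1121] [-159.9   90.     2.1] [-0.6 -1.  -1.3] 0.0393
```

View pics/28.png

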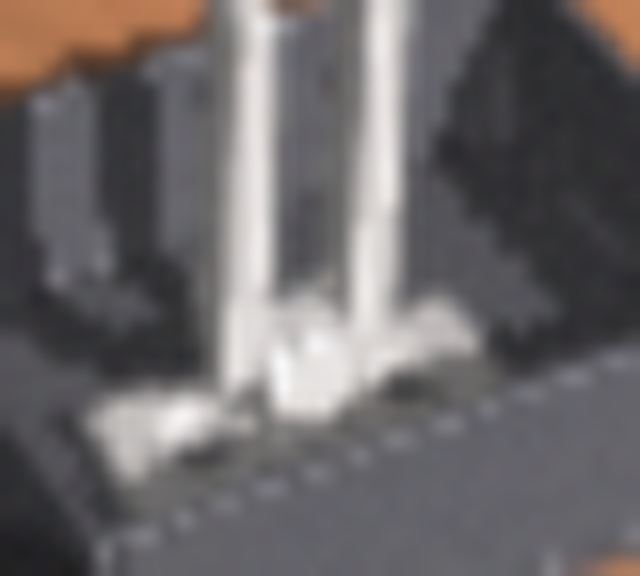

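Emit:
{"api": "play_rows", "payload": {
  "series": [-0.005, 0, 0, 0, -0.012, 0, 0, 0, -0.015, 0, 0, -0.05, -0.013, 0, 0, 0, -0.005, 0, 0, 0]
}}

```text
time_s: 24.58
tcp_pos: [0.6515, -0.0653, 0.1654]
eef_rot: [-165.2, 89.8, -0.3]
contact_force: [0.4, -0.7, -1.6]
gripper_width: 0.0393
```

Emit:
{"api": "play_rows", "payload": {
  "series": [0, -0.009, 0, 0, 0, -0.01, 0, 0, 0, -0.0088, 0, 0, 0, 0, 0, 0, 0, 0, 0, 0]
}}

```text
time_s: 25.0
tcp_pos: [0.6573, -0.0374, 0.1611]
eef_rot: [24.2, 89.9, -170.9]
contact_force: [1.5, 0.8, -1.7]
gripper_width: 0.0391
```

```bash
python3 - <<'E'
from h import *
c,s=look("29",(232,155,282,210),(205,180,285,265),7)
E
```

```text
25.1 [ 0.6572 -0.0381  0.1614] [  27.3   89.9 -167.8] [-0.6 -0.3 -1.9] 0.0393
```

View pics/29.png

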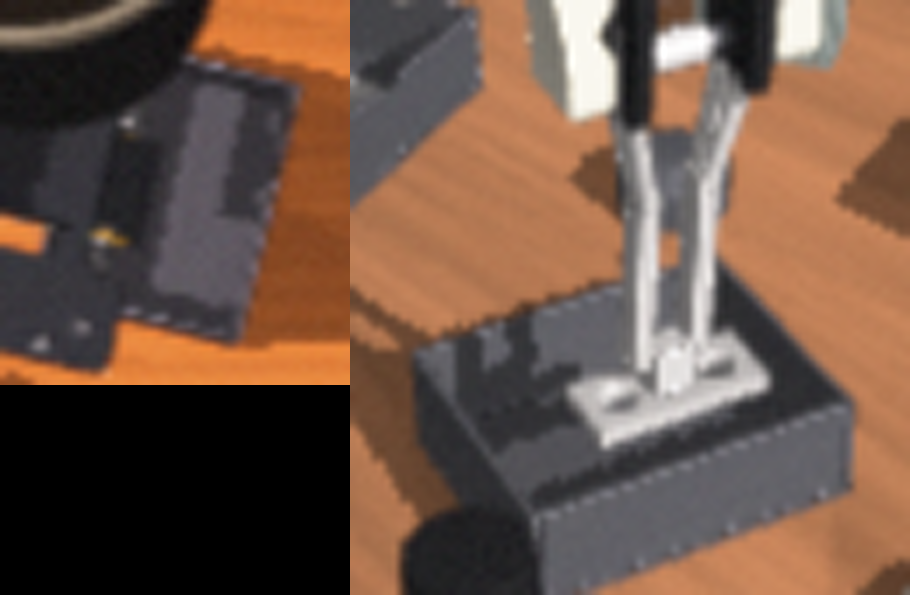

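```bash
python3 - <<'E'
from h import *
s=dict(np.load("scene29.npz"))
p=onz(s,[[241.4,243.9],[264.7,235]],.0523)[:,:2];r=onz(s,[[232.1,253.1],[276.4,237.9]],.035)[:,:2]
d=(r[1]-r[0])/np.linalg.norm(r[1]-r[0]);n=np.array([-d[1],d[0]])
print(p,r,np.degrees(np.arctan2(d[1],d[0])),np.degrees(np.arctan2(*(p[1]-p[0])[::-1])),[(q-r[0])@n*1000 for q in p],np.linalg.norm(p[1]-p[0]))
E
```

```text
[[ 0.68308146 -0.03851457]
 [ 0.63261221 -0.02613434]] [[ 0.70039279 -0.04622734]
 [ 0.60699365 -0.01771995]] 163.0267037393835 166.2173491690351 [np.float64(-2.323179953062204), np.float64(0.5691421789139185)] 0.051965514909438806
```

Emit:
{"api": "play_rows", "payload": {
  "series": [0, 0.0025, 0, 0.05, 0.008, 0, 0, 0, 0.005, 0, 0, 0, 0.002, 0, 0, 0, 0, 0, 0, 0]
}}

```text
time_s: 25.52
tcp_pos: [0.6561, -0.041, 0.1457]
eef_rot: [25.4, 89.9, -172.7]
contact_force: [-0.2, 0.5, -2.1]
gripper_width: 0.0393
```

Emit:
{"api": "play_rows", "payload": {
  "series": [0.001, 0, 0, 0, 0.001, 0, 0, 0, 0, 0, 0, 0, 0, 0, 0, 0, 0, 0, 0, 0]
}}

```text
time_s: 25.93
tcp_pos: [0.6569, -0.0407, 0.1452]
eef_rot: [-155.7, 90.0, 6.2]
contact_force: [-0.3, 0.3, -2.1]
gripper_width: 0.0388
```

```bash
python3 - <<'E'
from h import *
c,s=look("30",None,(215,200,285,265),10)
E
```

```text
26.0333 [ 0.6569 -0.0407  0.1452] [-150.7   90.    11.3] [ 0.4 -1.1 -1.8] 0.0394
```

View pics/30.png

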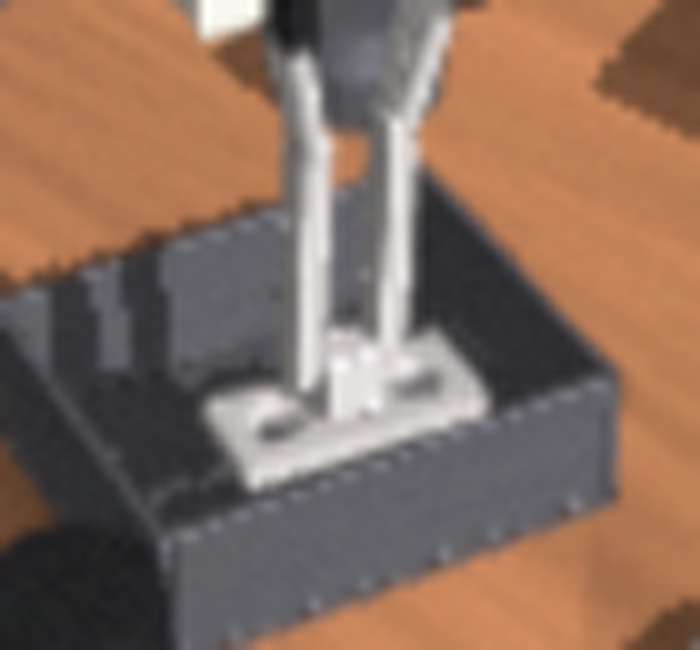

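Emit:
{"api": "play_rows", "payload": {
  "series": [0.001, 0, 0, 0, 0.001, 0, 0, 0, 0.001, 0, 0, 0, 0, 0, 0, 0, 0, 0, 0, 0]
}}

```text
time_s: 26.45
tcp_pos: [0.6572, -0.0411, 0.1427]
eef_rot: [172.9, 89.9, -25.2]
contact_force: [0.6, -1.8, 3.2]
gripper_width: 0.0392
```

```bash
python3 - <<'E'
from h import *
c,s=look("31",None,(215,200,285,265),10)
E
```

```text
26.55 [ 0.6573 -0.0411  0.1426] [176.6  89.9 -21.4] [-0.  -2.9  3.7] 0.0394
```

View pics/31.png

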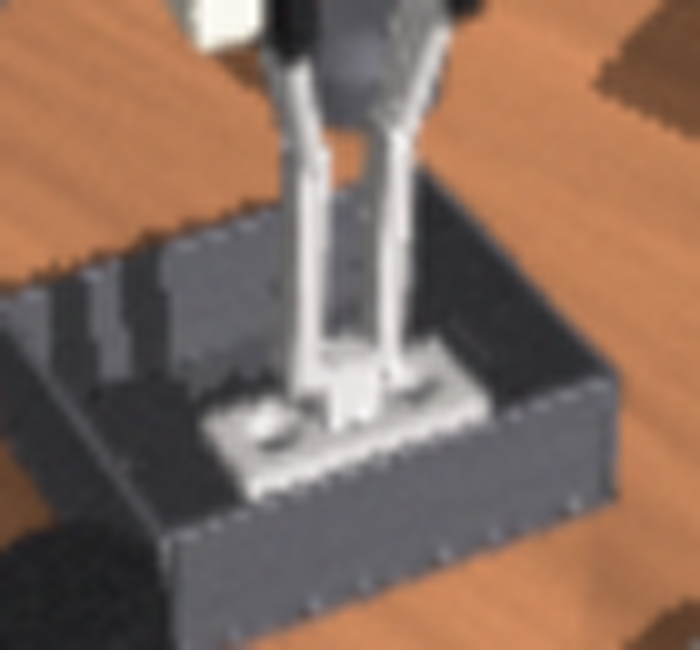

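Emit:
{"api": "play_rows", "payload": {
  "series": [0.001, 0, 0, 0, 0, 0, 0, 0, 0.001, 0, 0, 0, 0, 0, 0, 0, 0, 0, 0, 0]
}}

```text
time_s: 26.97
tcp_pos: [0.6571, -0.0409, 0.1401]
eef_rot: [-177.6, 90.0, -15.6]
contact_force: [1.3, -4.2, 3.3]
gripper_width: 0.039
```

```bash
python3 - <<'E'
from h import *
c,s=look("32",None,(215,200,285,265),10)
E
```

```text
27.0667 [ 0.6571 -0.0408  0.1401] [-178.5   90.   -16.5] [ 1.2 -4.1  4.3] 0.0396
```

View pics/32.png

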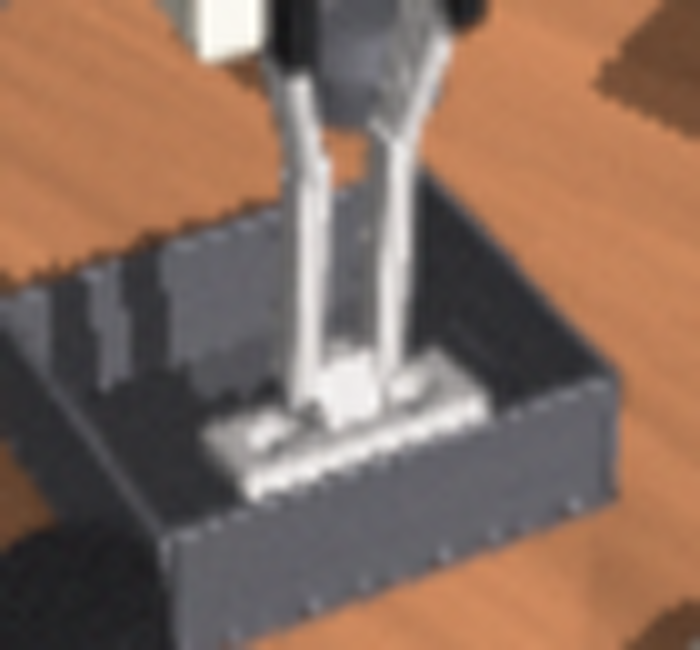

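Emit:
{"api": "play_rows", "payload": {
  "series": [0.001, 0, 0, 0, 0.001, 0.0005, 0, 0, 0, 0, 0, 0, 0, 0, 0, 0, 0, 0, 0, 0]
}}

```text
time_s: 27.48
tcp_pos: [0.6566, -0.0411, 0.1378]
eef_rot: [-15.5, 90.0, 146.4]
contact_force: [1.4, -2.2, 2.4]
gripper_width: 0.0393
```

```bash
python3 - <<'E'
from h import *
c,s=look("33",None,(215,200,285,265),10)
E
```

```text
27.5833 [ 0.6565 -0.0411  0.1378] [ -7.6  90.  154.4] [ 1.1 -2.1  1.5] 0.0394
```

View pics/33.png

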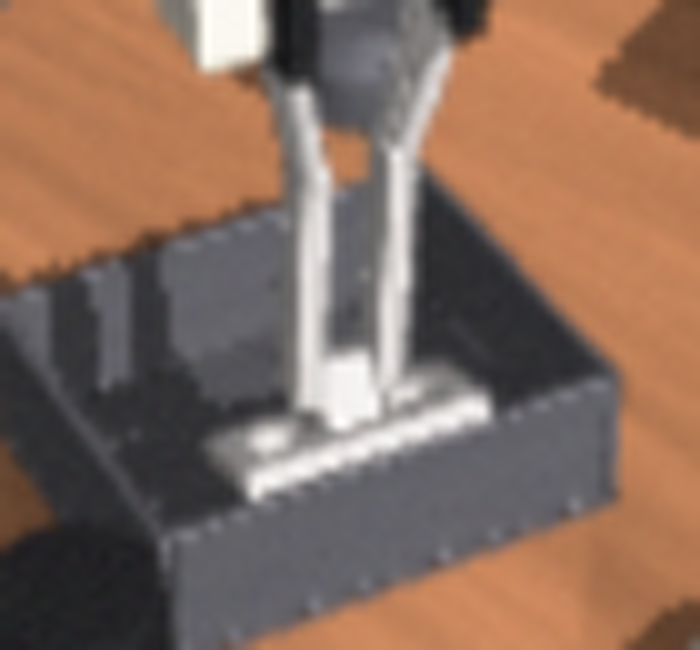

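Emit:
{"api": "play_rows", "payload": {
  "series": [0.001, 0.0005, 0, 0, 0.001, 0.0005, 0, 0, 0, 0, 0, 0, 0, 0, 0, 0, 0, 0, 0, 0]
}}

```text
time_s: 28.0
tcp_pos: [0.656, -0.042, 0.1357]
eef_rot: [2.5, 90.0, 164.5]
contact_force: [0.4, -1.0, 0.2]
gripper_width: 0.0391
```

```bash
python3 - <<'E'
from h import *
c,s=look("34",None,(215,200,285,265),10)
E
```

```text
28.1 [ 0.6561 -0.0421  0.1357] [  2.7  90.  164.6] [ 0.3 -1.2 -0.4] 0.0393
```

View pics/34.png

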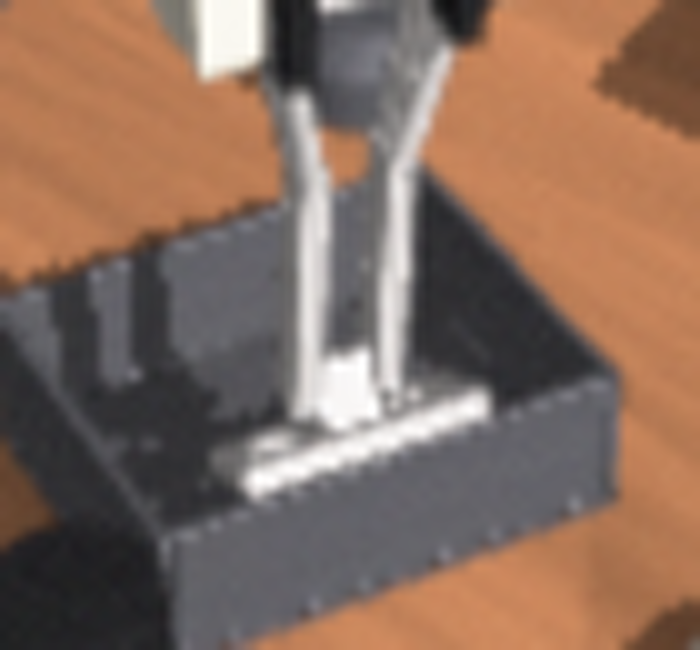

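Emit:
{"api": "play_rows", "payload": {
  "series": [-0.003, 0, 0, 0, -0.008, 0, 0, 0, -0.015, 0, 0, 0, -0.02, 0, 0, 0, -0.02, 0, 0, 0],
  "squeeze": 35
}}

```text
time_s: 28.52
tcp_pos: [0.6557, -0.0421, 0.2027]
eef_rot: [18.4, 89.9, -179.6]
contact_force: [1.2, 0.0, -1.4]
gripper_width: 0.0392
```

```bash
python3 - <<'E'
from h import *
plan([.536,.2214,.210],190.8,maxrow=.033)
E
```

```text
t 28.52 tcp [ 0.6557 -0.0421  0.2027] ang 162.0 j [ 13.  20.  -4.  -0. -67. -31.] w 0.0392 F [ 1.2  0.  -1.4] n 9
[-0.0008, -0.0237, 0.0217, -0.0559]
[-0.0008, -0.0249, 0.0204, -0.0559]
[-0.0008, -0.026, 0.0189, -0.0559]
[-0.0008, -0.027, 0.0175, -0.0559]
[-0.0008, -0.0279, 0.0159, -0.0559]
[-0.0008, -0.0288, 0.0143, -0.0559]
[-0.0008, -0.0295, 0.0127, -0.0559]
[-0.0008, -0.0302, 0.011, -0.0559]
[-0.0008, -0.0308, 0.0093, -0.0559]
```

Emit:
{"api": "play_rows", "payload": {
  "series": [0, -0.0237, 0.0217, -0.056, 0, -0.0249, 0.0204, -0.056, 0, -0.026, 0.0189, -0.056, -0.002, -0.027, 0.0175, -0.056, -0.002, -0.0279, 0.0159, -0.056]
}}

```text
time_s: 28.93
tcp_pos: [0.5886, 0.1053, 0.2065]
eef_rot: [-24.7, 90.0, 153.4]
contact_force: [0.5, 0.0, -1.8]
gripper_width: 0.0388
```

Emit:
{"api": "play_rows", "payload": {
  "series": [-0.002, -0.0288, 0.0143, -0.056, 0, -0.0295, 0.0127, -0.056, 0, -0.0302, 0.011, -0.056, 0, -0.02, 0.006, -0.056, 0, -0.0108, 0.003, 0]
}}

```text
time_s: 29.35
tcp_pos: [0.5351, 0.2233, 0.2087]
eef_rot: [-106.0, 90.0, 85.2]
contact_force: [0.2, -1.0, -1.2]
gripper_width: 0.0391
```

Emit:
{"api": "play_rows", "payload": {
  "series": [0, 0, 0, 0, 0, 0, 0, 0, 0, 0, 0, 0, 0, 0, 0, 0, 0, 0, 0, 0]
}}

```text
time_s: 29.77
tcp_pos: [0.5367, 0.2201, 0.208]
eef_rot: [29.3, 90.0, -140.0]
contact_force: [1.0, -0.4, -2.4]
gripper_width: 0.0388
```

```bash
python3 - <<'E'
from h import *
plan([.536,.2214,.1945],190.8)
c,s=look("35",(112,200,152,245),(395,225,440,290),9)
E
```

```text
t 29.77 tcp [0.5367 0.2201 0.208 ] ang -169.3 j [ 42.  12. -13.  -0. -64. -31.] w 0.0388 F [ 1.  -0.4 -2.4] n 1
[0.0135, -0.0015, 0.0004, -0.0012]
29.8667 [0.5366 0.2203 0.208 ] [  28.4   90.  -140.8] [-0.5  0.8 -1.5] 0.0389
```

View pics/35.png

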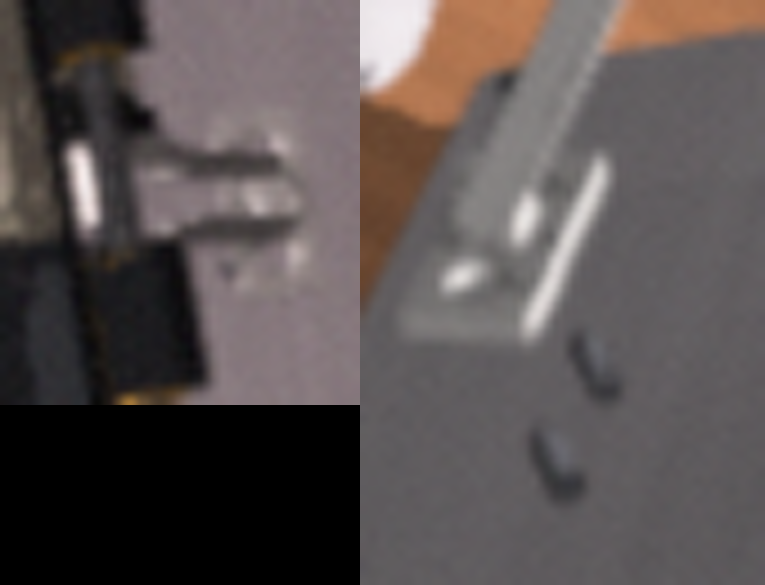

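```bash
cat >> h.py <<'E'
yaw=np.radians(10.8);hv=np.array([-np.sin(yaw),np.cos(yaw),0]);xv=np.array([np.cos(yaw),np.sin(yaw),0]);_t=np.radians(35)
A=np.c_[xv,hv*np.cos(_t)+[0,0,np.sin(_t)],-hv*np.sin(_t)+[0,0,np.cos(_t)]]
def disp(P0,dtop,dscene):
    """world displacement from pixel displacements; returns in apron axes (mm)"""
    from scipy.optimize import least_squares
    c=dict(np.load("top0.npz"));s=dict(np.load("scene0.npz"))
    f=lambda D:np.r_[proj(c,[P0+D])[0]-proj(c,[P0])[0]-dtop,proj(s,[P0+D])[0]-proj(s,[P0])[0]-dscene]
    r=least_squares(f,np.zeros(3));return (A.T@r.x*1000).round(1),r.fun.round(2)
E
python3 - <<'E'
from h import *
P0=np.array([.533,.235,.07])
print(disp(P0,[3.4,-1.6],[-7.05,-19.35]))
E
```

```text
(array([-0.8,  2.7, 37.7]), array([ 0.06, -0.03,  0.04, -0.  ]))
```

Emit:
{"api": "play_rows", "payload": {
  "series": [0.005, -0.0033, -0.0008, 0, 0.005, -0.0033, 0, 0, 0.005, -0.0032, 0, 0, 0, 0, 0, 0, 0, 0, 0, 0]
}}

```text
time_s: 30.28
tcp_pos: [0.535, 0.2308, 0.1923]
eef_rot: [30.9, 89.9, -138.2]
contact_force: [-0.5, -0.5, -1.9]
gripper_width: 0.0388
```

```bash
python3 - <<'E'
from h import *
c,s=look("36",(118,205,152,245),(400,235,435,285),11)
E
```

```text
30.3833 [0.5353 0.2309 0.193 ] [  57.2   90.  -112. ] [-0.5  0.5 -1.7] 0.0387
```

View pics/36.png

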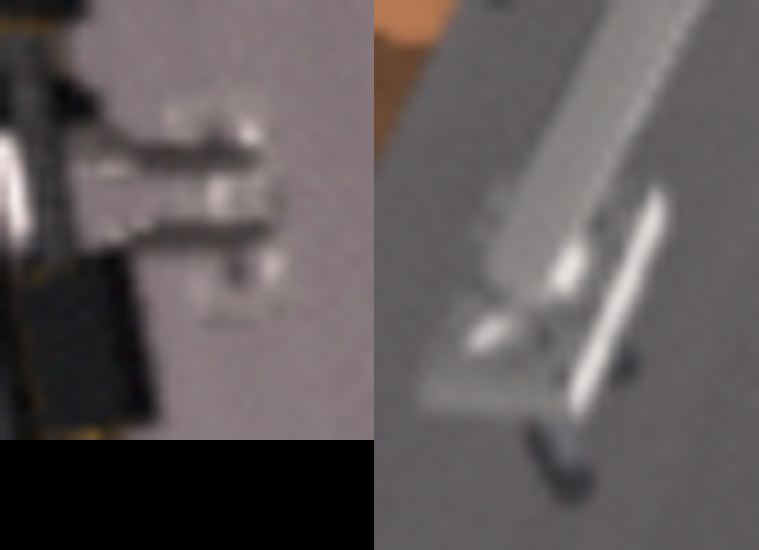

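```bash
python3 - <<'E'
from h import *
P0=np.array([.533,.235,.07])
print(disp(P0,[1.15,-.35],[-2.85,-9.45]))
# tilted-plate check: pixel length of up-edge and pins
s=dict(np.load("scene36.npz"))
c=dict(np.load("top36.npz"))
b=cv2.resize(s["img"][245:285,405:430],None,fx=18,fy=14,interpolation=cv2.INTER_CUBIC)
g=cv2.createCLAHE(3,(2,2)).apply(cv2.cvtColor(b,cv2.COLOR_BGR2GRAY))
a=cv2.resize(c["img"][208:238,130:150],None,fx=16,fy=16,interpolation=cv2.INTER_CUBIC)
g2=cv2.createCLAHE(3,(2,2)).apply(cv2.cvtColor(a,cv2.COLOR_BGR2GRAY))
g2=np.pad(g2,((0,g.shape[0]-g2.shape[0]),(0,0)))
cv2.imwrite("pics/36b.png",np.hstack([g2,g]))
E
```

```text
(array([-1.1,  2.1, 18. ]), array([ 0.2 , -0.09,  0.14, -0.01]))
```

View pics/36b.png

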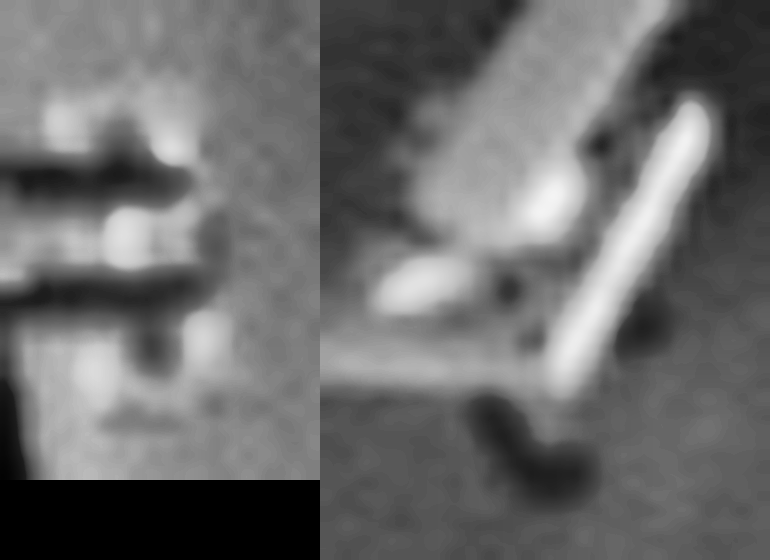

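Emit:
{"api": "play_rows", "payload": {
  "series": [0.0025, -0.0017, -0.001, 0, 0.0025, -0.0017, 0, 0, 0.0016, -0.0012, 0, 0, 0, 0, 0, 0, 0, 0, 0, 0]
}}

```text
time_s: 30.8
tcp_pos: [0.5353, 0.2355, 0.1863]
eef_rot: [34.5, 90.0, -134.6]
contact_force: [-0.3, -0.5, -1.1]
gripper_width: 0.0388
```

```bash
python3 - <<'E'
from h import *
c,s=look("37",(118,205,152,245),(400,235,435,285),11)
E
```

```text
30.9 [0.5354 0.2355 0.1865] [-155.    90.    35.9] [-0.   0.2 -1.4] 0.0389
```

View pics/37.png

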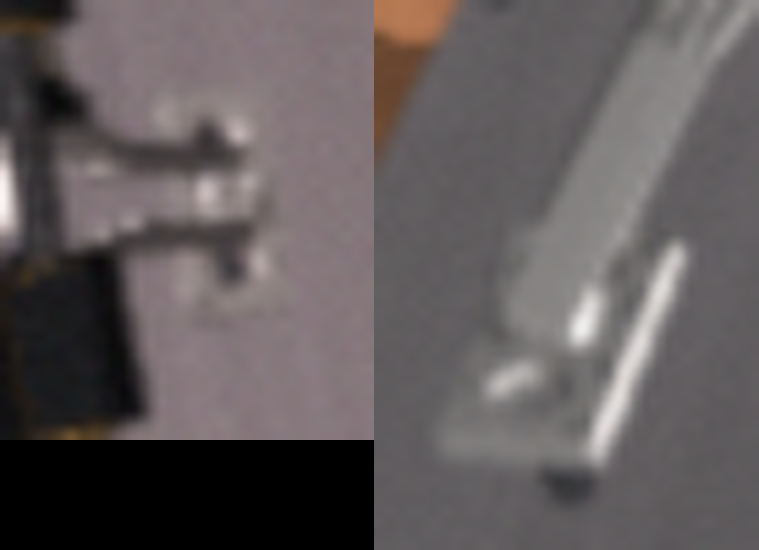

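Emit:
{"api": "play_rows", "payload": {
  "series": [0.0016, -0.0012, 0, 0, 0.0016, -0.0012, 0, 0, 0, 0, 0, 0, 0, 0, 0, 0, 0, 0, 0, 0]
}}

```text
time_s: 31.32
tcp_pos: [0.535, 0.2378, 0.1833]
eef_rot: [97.1, 90.0, -72.0]
contact_force: [-0.2, -0.4, -1.5]
gripper_width: 0.0385
```

```bash
python3 - <<'E'
from h import *
c,s=look("38",(118,205,152,245),(400,235,435,285),11)
E
```

```text
31.4167 [0.535  0.2378 0.1833] [-167.6   90.    23.3] [ 0.1  0.1 -1.6] 0.0389
```

View pics/38.png

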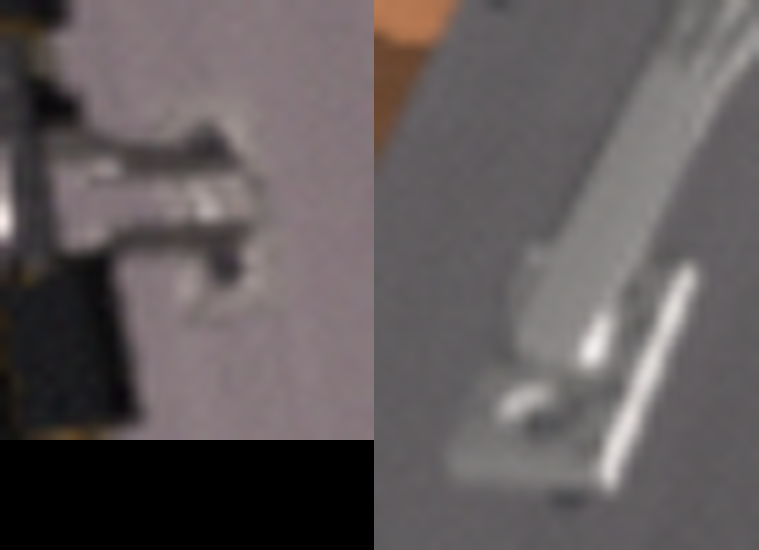

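Emit:
{"api": "play_rows", "payload": {
  "series": [0.0016, -0.0012, 0, 0, 0.0008, -0.0006, 0, 0, 0, 0, 0, 0, 0, 0, 0, 0, 0, 0, 0, 0]
}}

```text
time_s: 31.83
tcp_pos: [0.5346, 0.2396, 0.1809]
eef_rot: [71.9, 90.0, -97.2]
contact_force: [-0.3, 0.2, -1.8]
gripper_width: 0.0386
```

```bash
python3 - <<'E'
from h import *
c,s=look("39",(118,205,152,245),(400,235,435,285),11)
E
```

```text
31.9333 [0.5346 0.2396 0.1809] [-147.    90.    43.8] [-0.  -0.5 -1.8] 0.0388
```

View pics/39.png

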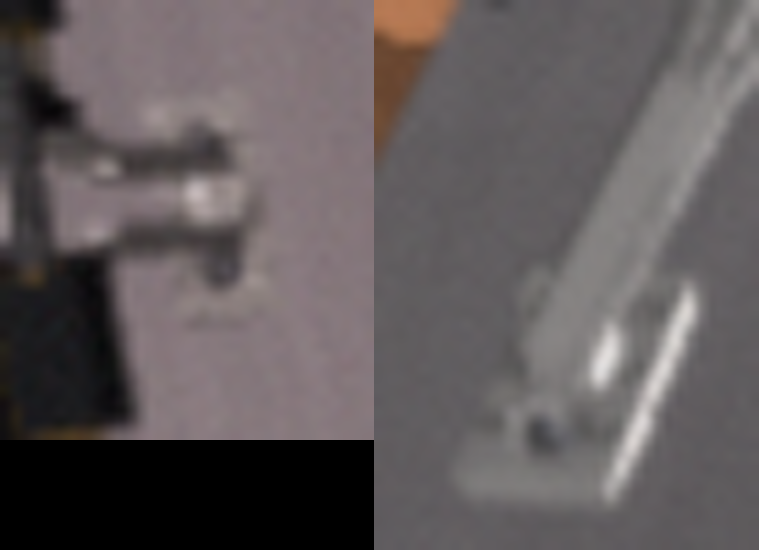

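Emit:
{"api": "play_rows", "payload": {
  "series": [0.0016, -0.0012, 0, 0, 0, 0, 0, 0, 0, 0, 0, 0, 0, 0, 0, 0, 0, 0, 0, 0]
}}

```text
time_s: 32.35
tcp_pos: [0.5344, 0.2408, 0.1793]
eef_rot: [-162.7, 90.0, 28.1]
contact_force: [-0.0, 0.1, -1.2]
gripper_width: 0.0389
```

Emit:
{"api": "play_rows", "payload": {
  "series": [0.0012, -0.0009, 0, 0, 0, 0, 0, 0, 0, 0, 0, 0, 0, 0, 0, 0, 0, 0, 0, 0]
}}

```text
time_s: 32.77
tcp_pos: [0.5342, 0.2417, 0.1781]
eef_rot: [-171.0, 90.0, 19.8]
contact_force: [0.2, -0.0, -1.5]
gripper_width: 0.0387
```

```bash
python3 - <<'E'
from h import *
c,s=look("40",(118,205,152,245),(400,235,435,285),11)
E
```

```text
32.8667 [0.5342 0.2417 0.1781] [-136.6   90.    54.3] [ 0.1  0.2 -1.2] 0.0389
```

View pics/40.png

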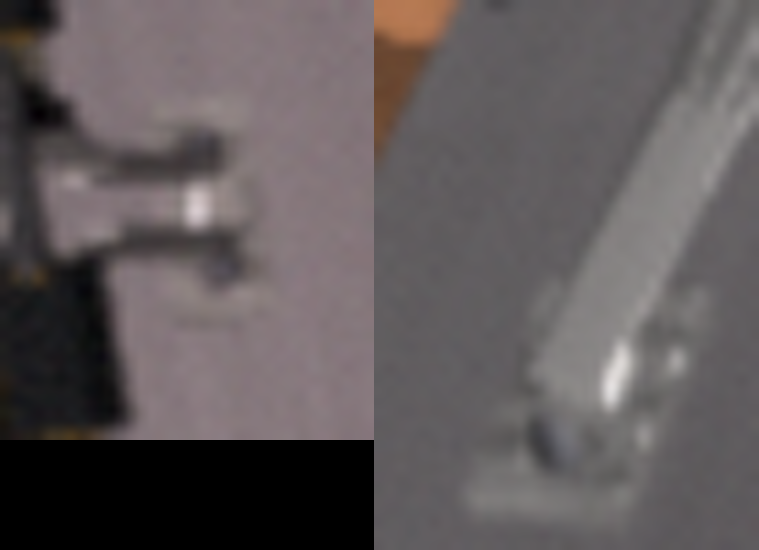

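Emit:
{"api": "play_rows", "payload": {
  "series": [0.0012, -0.0009, 0, 0, 0, 0, 0, 0, 0, 0, 0, 0, 0, 0, 0, 0, 0, 0, 0, 0]
}}

```text
time_s: 33.28
tcp_pos: [0.5341, 0.2424, 0.177]
eef_rot: [101.6, 90.0, -67.6]
contact_force: [-0.5, -1.4, 1.0]
gripper_width: 0.0386
```

Emit:
{"api": "play_rows", "payload": {
  "series": [0.0008, -0.0006, 0, 0, 0, 0, 0, 0, 0, 0, 0, 0, 0, 0, 0, 0, 0, 0, 0, 0]
}}

```text
time_s: 33.7
tcp_pos: [0.534, 0.2426, 0.1764]
eef_rot: [84.7, 90.0, -84.5]
contact_force: [-0.6, -4.7, 6.0]
gripper_width: 0.0387
```

Emit:
{"api": "play_rows", "payload": {
  "series": [0.0008, -0.0006, 0, 0, 0, 0, 0, 0, 0, 0, 0, 0, 0, 0, 0, 0, 0, 0, 0, 0]
}}

```text
time_s: 34.12
tcp_pos: [0.5339, 0.2432, 0.1756]
eef_rot: [83.7, 90.0, -85.5]
contact_force: [-0.8, -6.3, 5.9]
gripper_width: 0.0384
```

```bash
python3 - <<'E'
from h import *
c,s=look("41",(118,205,152,245),(400,235,435,285),11)
E
```

```text
34.2167 [0.5339 0.2432 0.1756] [ 86.8  90.  -82.4] [-0.1 -5.3  5.1] 0.0389
```

View pics/41.png

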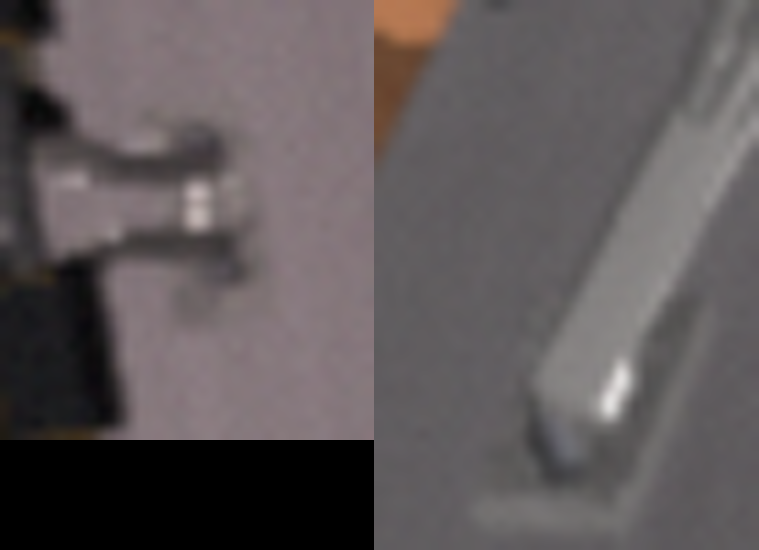

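Emit:
{"api": "play_rows", "payload": {
  "series": [0, 0, 0, 0, 0, 0, 0, 0, 0, 0, 0, 0, 0, 0, 0, 0, 0, 0, 0, 0],
  "jaw": 49
}}

```text
time_s: 34.63
tcp_pos: [0.534, 0.2442, 0.1751]
eef_rot: [-122.3, 90.0, 68.5]
contact_force: [-0.1, 0.9, -0.7]
gripper_width: 0.0432
```

```bash
python3 - <<'E'
from h import *
c,s=look("42",(118,205,152,245),(400,235,435,285),11)
E
```

```text
34.7333 [0.5339 0.2441 0.1752] [-128.    90.    62.8] [ 1.3  0.9 -0.2] 0.0429
```

View pics/42.png

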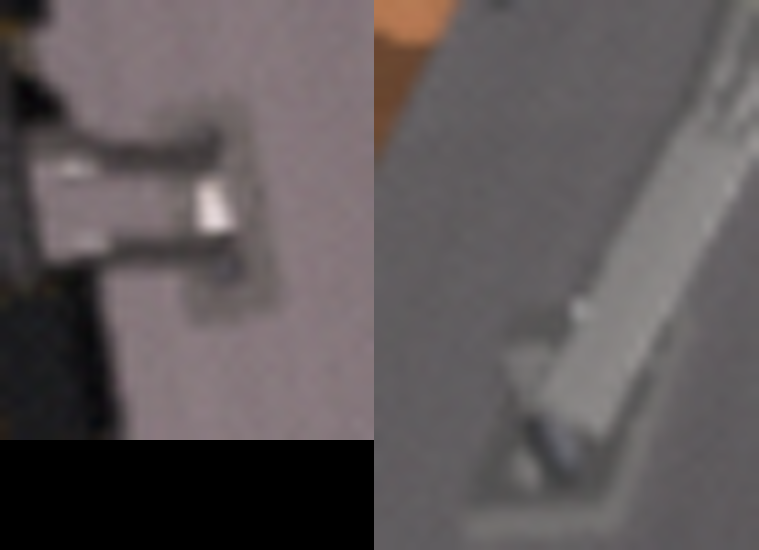

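Emit:
{"api": "play_rows", "payload": {
  "series": [-0.003, 0, 0, 0, -0.005, 0, 0, 0, -0.01, 0, 0, 0, -0.015, 0.005, 0, 0, -0.015, 0.015, 0, 0]
}}

```text
time_s: 35.15
tcp_pos: [0.5375, 0.2249, 0.2243]
eef_rot: [33.6, 90.0, -135.4]
contact_force: [0.4, 0.7, -0.8]
gripper_width: 0.0432
```

Emit:
{"api": "play_rows", "payload": {
  "series": [-0.005, 0.02, 0, 0, 0, 0.03, 0, 0, 0, 0.03, 0, 0, 0, 0.02, 0, 0, 0, 0, 0, 0],
  "jaw": 54
}}

```text
time_s: 35.57
tcp_pos: [0.5566, 0.1228, 0.2295]
eef_rot: [152.3, 90.0, -17.0]
contact_force: [0.4, 0.1, -0.4]
gripper_width: 0.0473
```

```bash
python3 - <<'E'
from h import *
c,s=look("43",(120,205,156,240),(400,250,436,295),11)
E
```

```text
35.6667 [0.5566 0.1251 0.2292] [-160.    89.9   30.8] [-0.3  0.2 -1. ] 0.0474
```

View pics/43.png

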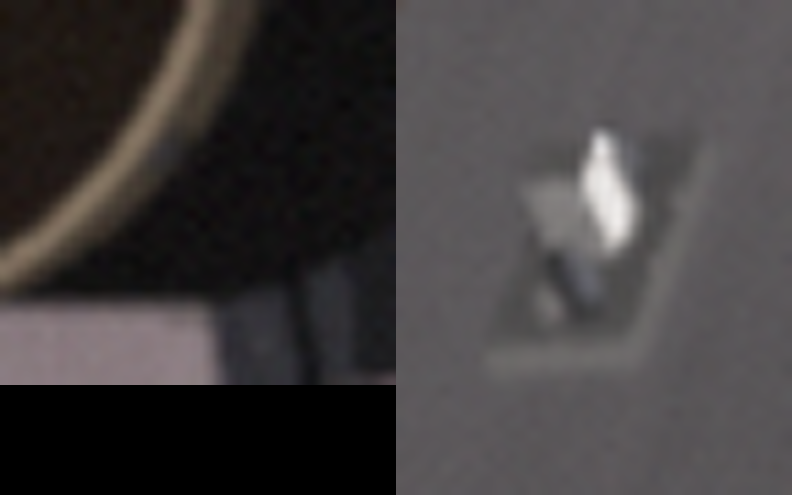

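```bash
python3 - <<'E'
from h import *
plan([.4435,-.211,.229],119,maxrow=.031)
E
```

```text
t 35.67 tcp [0.5566 0.1251 0.2292] ang -169.3 j [ 32.  11. -13.   0. -67. -22.] w 0.0474 F [-0.3  0.2 -1. ] n 12
[0.0, 0.0258, 0.0145, 0.1043]
[0.0, 0.0271, 0.0117, 0.1043]
[0.0, 0.0282, 0.0088, 0.1043]
[0.0, 0.029, 0.0058, 0.1043]
[0.0, 0.0294, 0.0028, 0.1043]
[0.0, 0.0296, -0.0003, 0.1043]
[0.0, 0.0294, -0.0034, 0.1043]
[0.0, 0.0289, -0.0064, 0.1043]
[0.0, 0.028, -0.0094, 0.1043]
[0.0, 0.0269, -0.0122, 0.1043]
[0.0, 0.0255, -0.015, 0.1043]
[0.0, 0.0238, -0.0175, 0.1043]
```

Emit:
{"api": "play_rows", "payload": {
  "series": [0, 0.0258, 0.0145, 0.1043, 0, 0.0271, 0.0117, 0.1043, 0, 0.0282, 0.0088, 0.1043, 0, 0.029, 0.0058, 0.1043, 0, 0.0294, 0.0028, 0.1043]
}}

```text
time_s: 36.08
tcp_pos: [0.5091, -0.0145, 0.2289]
eef_rot: [-142.5, 90.0, 18.3]
contact_force: [0.1, -0.0, -1.5]
gripper_width: 0.0475
```

Emit:
{"api": "play_rows", "payload": {
  "series": [0, 0.0296, -0.0003, 0.1043, 0, 0.0294, -0.0034, 0.1043, 0, 0.0289, -0.0064, 0.1043, 0, 0.028, -0.0094, 0.1043, 0, 0.0269, -0.0122, 0.1043]
}}

```text
time_s: 36.5
tcp_pos: [0.4625, -0.155, 0.229]
eef_rot: [-126.1, 89.9, 4.8]
contact_force: [1.1, -0.6, -1.3]
gripper_width: 0.0475
```

Emit:
{"api": "play_rows", "payload": {
  "series": [0, 0.0255, -0.015, 0.1043, 0, 0.0238, -0.0175, 0.1043, 0, 0, 0, 0, 0, 0, 0, 0, 0, 0, 0, 0]
}}

```text
time_s: 36.92
tcp_pos: [0.4443, -0.2102, 0.2286]
eef_rot: [-106.8, 90.0, 12.4]
contact_force: [-1.1, 0.6, -1.1]
gripper_width: 0.0475
```

Emit:
{"api": "play_rows", "payload": {
  "series": [0, 0, 0, 0, 0, 0, 0, 0, 0.02, 0, 0, 0, 0.02, 0, 0, 0, 0.015, 0, 0, 0]
}}

```text
time_s: 37.33
tcp_pos: [0.4439, -0.2096, 0.1722]
eef_rot: [-6.0, 90.0, 113.2]
contact_force: [-0.2, -0.1, -1.6]
gripper_width: 0.0473
```

```bash
python3 - <<'E'
from h import *
plan([.4435,-.211,.17],119,maxrow=.031)
c,s=look("44",None,(215,80,305,200),5)
E
```

```text
t 37.33 tcp [ 0.4439 -0.2096  0.1722] ang 119.2 j [ -2.   6. -27.  -0. -58. -58.] w 0.0473 F [-0.2 -0.1 -1.6] n 1
[0.0022, 0.0011, -0.001, 0.0038]
37.4333 [ 0.4426 -0.2095  0.1711] [ 49.7  89.7 168.8] [-0.1  0.7 -0.3] 0.0471
```

View pics/44.png

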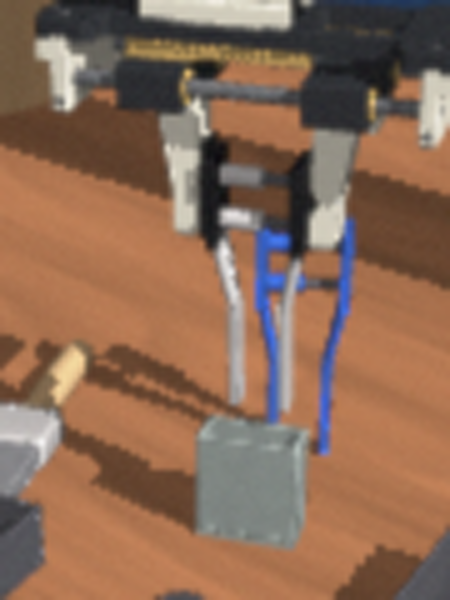

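```bash
python3 - <<'E'
from h import *
c,s=look("45",None,(245,150,285,192),15)
E
```

```text
37.5333 [ 0.4444 -0.2102  0.1737] [ 116.7   90.  -124.1] [-0.8 -0.1 -0.6] 0.0475
```

View pics/45.png

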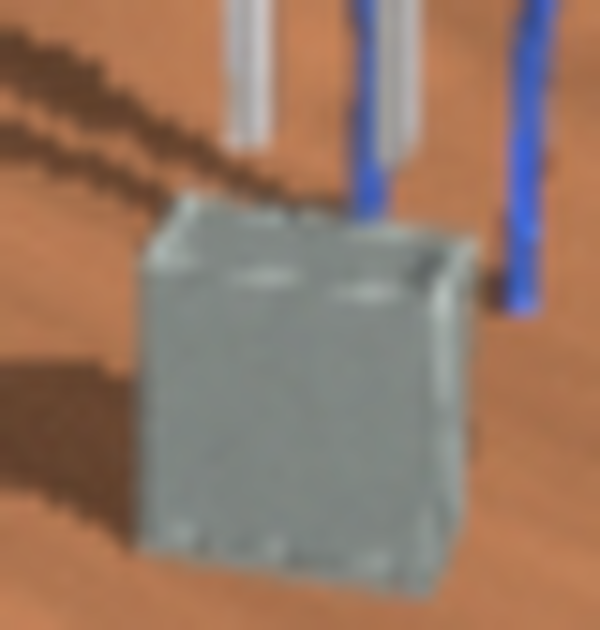

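```bash
python3 - <<'E'
from h import *
s=dict(np.load("scene45.npz"))
f=lambda L:np.array(L)/15+[245,150]
a=np.radians(119.2);z=np.array([np.cos(a),np.sin(a),0]);y=np.array([np.cos(a+np.pi/2),np.sin(a+np.pi/2),0])
r=onz(s,f([[185,195],[148,262],[440,295],[478,240]]),.06);print(r.round(4),r.mean(0).round(4))
d=r[2]-r[1];print(np.degrees(np.arctan2(d[1],d[0])),np.linalg.norm(d),np.linalg.norm(r[1]-r[0]))
for tz in(.076,.079,.082):
    t=onz(s,f([[250,148],[400,163]]),tz);m=t.mean(0)+y*.005;e=(r.mean(0)-m);e[2]=0;print(tz,m.round(4),"need y,z",(e@y*1000).round(1),(e@z*1000).round(1))
E
```

```text
[[ 0.4416 -0.2404  0.06  ]
 [ 0.4635 -0.2272  0.06  ]
 [ 0.4358 -0.1845  0.06  ]
 [ 0.4166 -0.1934  0.06  ]] [ 0.4394 -0.2114  0.06  ]
122.98146113785042 0.05098407683214204 0.025529086475024627
0.076 [ 0.4311 -0.215   0.076 ] need y,z -9.0 -0.8
0.079 [ 0.4353 -0.211   0.079 ] need y,z -3.4 -2.3
0.082 [ 0.4395 -0.2071  0.082 ] need y,z 2.2 -3.7
```

Emit:
{"api": "play_rows", "payload": {
  "series": [0.006, 0, -0.001, 0, 0.006, 0, -0.001, 0, 0, 0, 0, 0, 0, 0, 0, 0, 0, 0, 0, 0]
}}

```text
time_s: 37.95
tcp_pos: [0.445, -0.2125, 0.1615]
eef_rot: [-139.4, 90.0, -20.3]
contact_force: [-1.1, -0.6, -1.7]
gripper_width: 0.0471
```

```bash
python3 - <<'E'
from h import *
c,s=look("46",None,(245,150,285,192),15)
E
```

```text
38.05 [ 0.445  -0.2125  0.1616] [-130.1   90.   -10.9] [ 0.1 -0.8 -0.1] 0.0473
```

View pics/46.png

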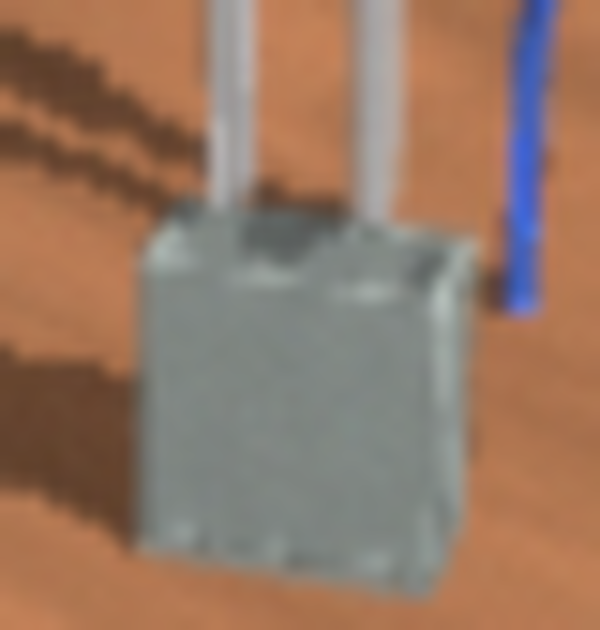

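Emit:
{"api": "play_rows", "payload": {
  "series": [0, -0.0015, 0, 0, 0.004, 0, 0, 0, 0.004, 0, 0, 0, 0.004, 0, 0, 0, 0, 0, 0, 0]
}}

```text
time_s: 38.47
tcp_pos: [0.4455, -0.2115, 0.1481]
eef_rot: [48.3, 89.9, 167.4]
contact_force: [-1.2, 0.2, -1.0]
gripper_width: 0.0474
```

```bash
python3 - <<'E'
from h import *
c,s=look("47",None,(245,140,285,182),15)
E
```

```text
38.5667 [ 0.446  -0.2116  0.1489] [ 60.9  90.  180. ] [-0.5  0.8 -0.6] 0.0473
```

View pics/47.png

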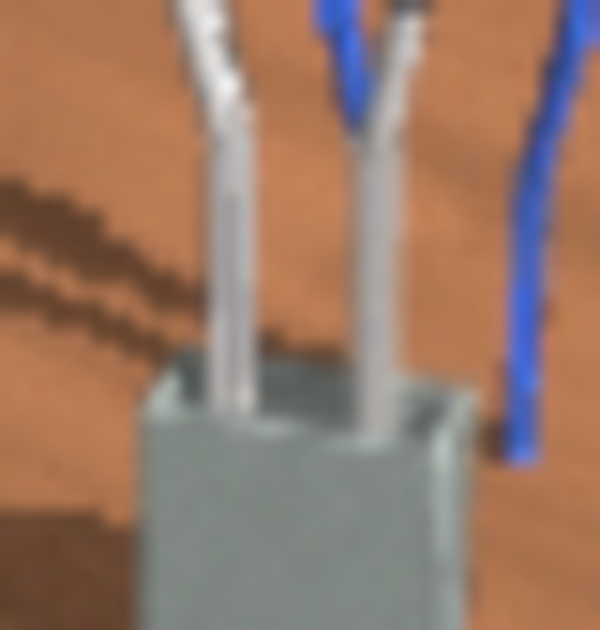

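Emit:
{"api": "play_rows", "payload": {
  "series": [0.006, 0, 0, 0, 0.006, 0, 0, 0, 0.006, 0, 0, 0, 0, 0, 0, 0, 0, 0, 0, 0]
}}

```text
time_s: 38.98
tcp_pos: [0.4458, -0.2116, 0.1307]
eef_rot: [58.5, 89.9, 177.6]
contact_force: [0.1, -0.5, -0.7]
gripper_width: 0.0474
```

Emit:
{"api": "play_rows", "payload": {
  "series": [0.005, 0, 0, 0, 0.005, 0, 0, 0, 0.005, 0, 0, 0, 0, 0, 0, 0, 0, 0, 0, 0]
}}

```text
time_s: 39.4
tcp_pos: [0.4459, -0.2116, 0.1158]
eef_rot: [58.4, 89.9, 177.6]
contact_force: [-0.9, 0.2, -1.1]
gripper_width: 0.0478
```

```bash
python3 - <<'E'
from h import *
c,s=look("48",None,(235,110,295,192),7)
E
```

```text
39.5 [ 0.4463 -0.2117  0.1163] [-169.7   90.   -50.6] [ 0.3 -0.3 -0.4] 0.0473
```

View pics/48.png

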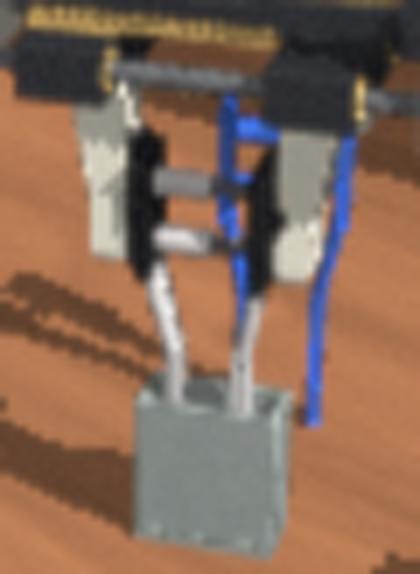

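Emit:
{"api": "play_rows", "payload": {
  "series": [0.005, 0, 0, 0, 0.005, 0, 0, 0, 0.004, 0, 0, 0, 0, 0, 0, 0, 0, 0, 0, 0]
}}

```text
time_s: 39.92
tcp_pos: [0.4459, -0.2116, 0.1019]
eef_rot: [59.2, 89.9, 178.3]
contact_force: [-0.3, 0.2, -1.3]
gripper_width: 0.0472
```

Emit:
{"api": "play_rows", "payload": {
  "series": [0.001, 0, 0, 0, 0.001, 0, 0, 0, 0.001, 0, 0, 0, 0, 0, 0, 0, 0, 0, 0, 0]
}}

```text
time_s: 40.33
tcp_pos: [0.4463, -0.2116, 0.0994]
eef_rot: [-128.9, 90.0, -9.8]
contact_force: [0.1, 0.8, -0.1]
gripper_width: 0.0473
```

Emit:
{"api": "play_rows", "payload": {
  "series": [0.001, 0, 0, 0, 0.001, 0, 0, 0, 0, 0, 0, 0, 0, 0, 0, 0, 0, 0, 0, 0]
}}

```text
time_s: 40.75
tcp_pos: [0.4469, -0.2117, 0.0982]
eef_rot: [-131.5, 89.9, -12.4]
contact_force: [-1.8, 2.1, 7.6]
gripper_width: 0.0475
```

Emit:
{"api": "play_rows", "payload": {
  "series": [-0.0005, 0.002, 0, 0, 0, 0.002, 0, 0, 0, 0.001, 0, 0, 0, 0, 0, 0, 0, 0, 0, 0]
}}

```text
time_s: 41.17
tcp_pos: [0.4422, -0.2143, 0.0982]
eef_rot: [-142.3, 89.9, -23.1]
contact_force: [1.4, -0.2, 5.7]
gripper_width: 0.0471
```

```bash
python3 - <<'E'
from h import *
c,s=look("49",None,(235,110,295,192),7)
E
```

```text
41.2667 [ 0.4422 -0.2143  0.0982] [-148.2   90.   -29.1] [-0.5  0.3  6.3] 0.0476
```

View pics/49.png

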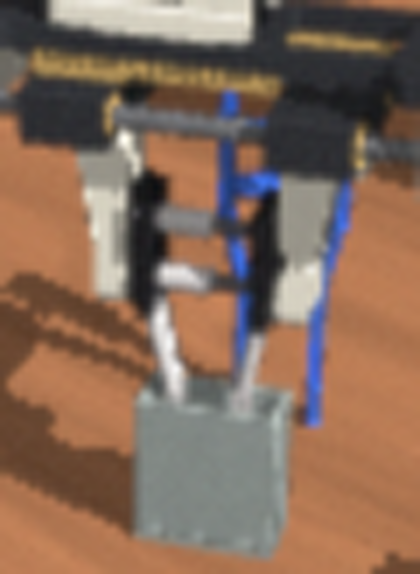

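Emit:
{"api": "play_rows", "payload": {
  "series": [0, 0.0015, 0, 0, 0, 0.0015, 0, 0, 0, 0, 0, 0, 0, 0, 0, 0, 0, 0, 0, 0]
}}

```text
time_s: 41.68
tcp_pos: [0.4394, -0.2157, 0.0979]
eef_rot: [-165.3, 90.0, -46.2]
contact_force: [0.7, -0.6, 5.3]
gripper_width: 0.0476
```

Emit:
{"api": "play_rows", "payload": {
  "series": [0, 0, 0, 0, 0, 0, 0, 0, 0, 0, 0, 0, 0, 0, 0, 0, 0, 0, 0, 0],
  "jaw": 75
}}

```text
time_s: 42.1
tcp_pos: [0.4386, -0.2154, 0.0973]
eef_rot: [45.6, 89.9, 164.7]
contact_force: [-0.3, -0.5, -0.4]
gripper_width: 0.0656
```

Emit:
{"api": "play_rows", "payload": {
  "series": [0, 0, 0, 0, 0, 0, 0, 0, 0, 0, 0, 0, 0, 0, 0, 0, 0, 0, 0, 0],
  "jaw": 100
}}

```text
time_s: 42.52
tcp_pos: [0.4391, -0.2155, 0.0977]
eef_rot: [38.3, 90.0, 157.4]
contact_force: [-0.1, -0.2, 0.3]
gripper_width: 0.0872
```

```bash
python3 - <<'E'
from h import *
c,s=look("50",None,(235,110,295,192),7)
E
```

```text
42.6167 [ 0.4392 -0.2155  0.0978] [-119.7   90.    -0.6] [ 0.4  0.  -0.5] 0.0875
```

View pics/50.png

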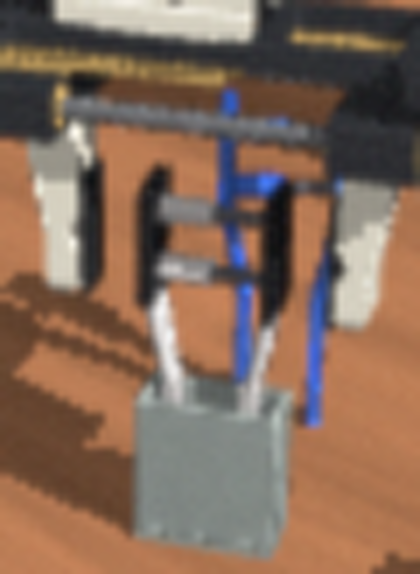

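Tongs stand released and upright, with both fingers clear of them. I'll raise the arm straight up and check everything.

Emit:
{"api": "play_rows", "payload": {
  "series": [-0.015, 0, 0, 0, -0.03, 0, 0, 0, -0.035, 0, 0, 0, -0.035, 0, 0, 0, -0.02, 0, 0, 0]
}}

```text
time_s: 43.03
tcp_pos: [0.4403, -0.216, 0.2368]
eef_rot: [-136.8, 89.8, -17.6]
contact_force: [0.8, -0.8, 0.8]
gripper_width: 0.0879
```

Emit:
{"api": "play_rows", "payload": {
  "series": [0, 0.025, -0.025, 0, 0, 0.025, -0.03, 0, 0, 0.025, -0.03, 0, 0, 0.025, -0.03, 0, 0, 0.025, -0.03, 0]
}}

```text
time_s: 43.45
tcp_pos: [0.4, -0.4046, 0.233]
eef_rot: [-138.7, 90.0, -19.5]
contact_force: [1.2, 0.6, 0.4]
gripper_width: 0.0877
```

Emit:
{"api": "play_rows", "payload": {
  "series": [0, 0.025, -0.03, 0, 0, 0.025, -0.03, 0, 0, 0.02, -0.03, 0, 0, 0.01, -0.01, 0, 0, 0, 0, 0]
}}

```text
time_s: 43.87
tcp_pos: [0.378, -0.532, 0.2313]
eef_rot: [34.0, 89.9, 152.9]
contact_force: [-0.1, 0.3, -0.0]
gripper_width: 0.0874
```

```bash
python3 - <<'E'
from h import *
c,s=look("51",None,(150,90,410,270),3)
cv2.imwrite("pics/52.png",cv2.resize(c["img"],None,fx=1.5,fy=1.5))
cv2.imwrite("pics/53.png",np.hstack([cv2.resize(s["img"][250:295,395:440],None,fx=8,fy=8,interpolation=cv2.INTER_CUBIC),cv2.resize(s["img"][130:192,245:290],None,fx=8,fy=8,interpolation=cv2.INTER_CUBIC)[:360]]))
E
```

```text
43.9667 [ 0.3788 -0.5294  0.232 ] [ 11.4  89.9 130.5] [ 0.2 -0.  -0.4] 0.0877
```

View pics/51.png

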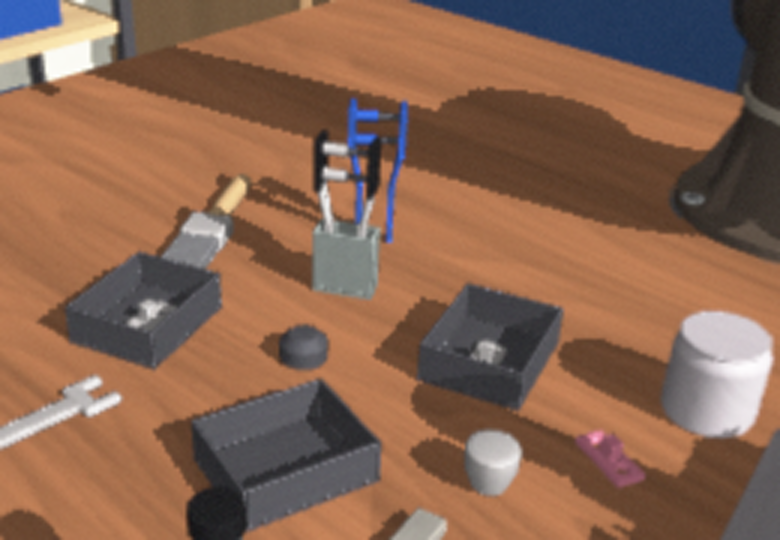

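View pics/52.png

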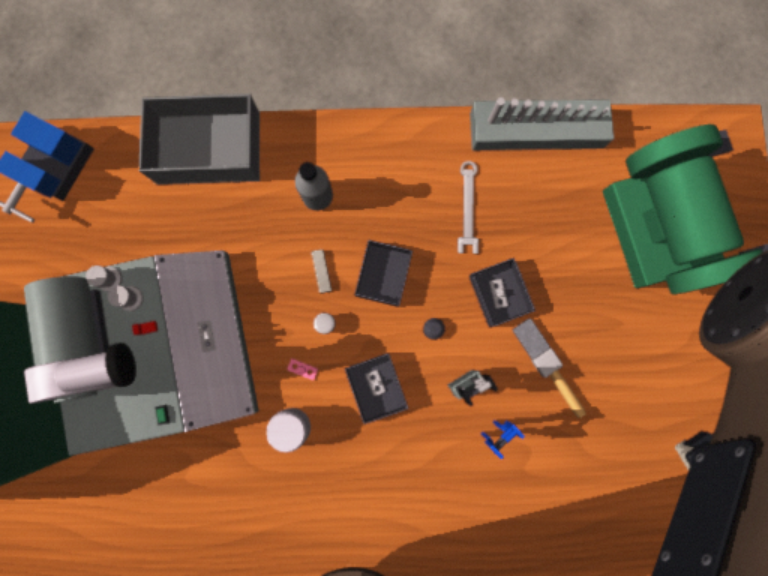

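View pics/53.png

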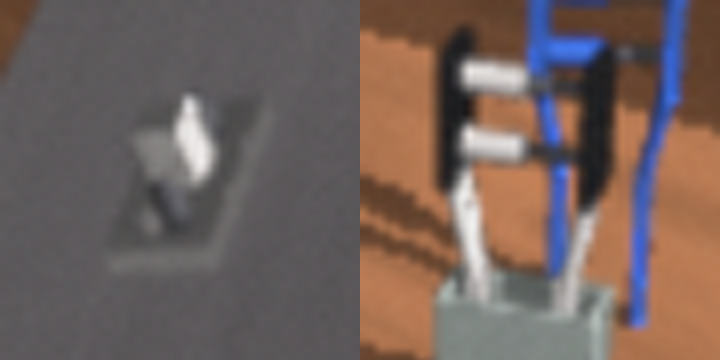

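```bash
python3 - <<'E'
from h import *
def blob(im,x0,y0,x1,y1,th):
    g=im[y0:y1,x0:x1].astype(float).mean(2); w=np.clip(g-th,0,None); yy,xx=np.mgrid[y0:y1,x0:x1]
    return (w*xx).sum()/w.sum(),(w*yy).sum()/w.sum()
for t in("0","51"):
    c=dict(np.load(f"top{t}.npz"));s=dict(np.load(f"scene{t}.npz"))
    print(blob(c["img"],132,217,143,229,150),blob(s["img"],414,260,424,277,150))
    im=c["img"];hsv=cv2.cvtColor(im,cv2.COLOR_BGR2HSV)
    if t=="51":
        w=np.zeros(im.shape[:2],np.uint8);w[180:212,320:350]=((hsv[...,2]>110)&(hsv[...,1]<60))[180:212,320:350]
        w=cv2.morphologyEx(w,cv2.MORPH_CLOSE,np.ones((3,3),np.uint8))
        k=max(cv2.findContours(w,0,1)[0],key=cv2.contourArea);print("old plate",rectz(c,k,.010))
from plant import close_job
print(close_job())
E
```

```text
(np.float64(136.8), np.float64(223.7294117647059)) (np.float64(418.6621332815233), np.float64(267.7635515834467))
(np.float64(136.82758620689654), np.float64(223.69971264367814)) (np.float64(418.7207818930042), np.float64(267.1329218106996))
old plate [ 601.2 -287.7   52.5   19.9   10.1]
the job is handed in; nothing more can be done
None
```

The job is handed in at about 44 s of the 61 s allowed. The old plate is flat in the empty pan, the new plate hangs on both pins, and the tongs are back in their stand.

**What I did**
- I took the tongs from the stand, gripped the old plate's lug, drew it off the pins along the apron's normal and laid it flat in the empty pan.
- I gripped the new plate's lug and tipped the plate against its pan's rim, because the tool could not tilt. I then slid it onto both pins until it seated, released it, and set the tongs down in the stand.

**Last checks**
- **Old plate:** it measures 52.5 x 19.9 mm in the top view, so it lies flat, within 2 mm of my estimate of the pan's centre.
- **New plate:** its lug appears within 0.1 px (top view) and 0.6 px (scene view) of where the old plate's lug was at the start. Flushness and seating on the pins were judged from these pictures and from the contact force before release.
- **Tongs:** they look upright in the stand, with the arm clear of everything.
- **Small plate and other items:** they look unmoved. I compared these by eye, not by measurement.

**What disagreed**
- Camera and kinematic estimates near the apron differed by 2–5 mm.
- My first approach touched the pins and tilted the tongs a few degrees in the gripper. I corrected for this using the pictures and contact forces, and straightened the tongs as they went into the stand.

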